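# Load a glaze test piece into the flap-door drying box

### The job

Set the small white cylindrical test piece upright in the square pocket of the drying tray while the tray still waits outside. Then push the tray by its upright wooden grip through the spring flap of the drying box until it is fully home, pressed firmly but gently against the rubber stop inside (feel for it, do not ram it), so that the flap has closed behind it. Let go, and do not shift the cone, the disc or the paddle on the bench.

Things in the scene. Friction and masses are not known exactly. Their poses are not given: they have to be found in the camera images.
- dryer: Fixed grey drying box, clear roof, loading channel in front. Origin on the bench under the closed flap, on the channel's centre line; x points level along the channel INTO the box (push direction), z up. Box x 0 to 200 mm, 128 wide, top at 103 mm. Channel x -310 to 0, floor 8 mm above the bench, 104 wide between guides 12 thick, 20 mm high; same width inside. Do not strike it (15 N at most).
- flap_line (a point): Middle of the closed flap's lower edge, 22 mm above the bench, axes as the box. Aluminium plate 99 mm wide, 58 high, hinged at its top, 80 mm above the bench. The tray's side walls lift it inwards against a light spring (a few N); it drops shut once their rear ends are some 50 mm past the flap line. The tray's low stem passes below it.
- flap (a joint): Angle of the spring flap: 0 hanging shut, growing as it swings into the box (about 0.85 rad with the tray's side walls under it).
- stop: Clamped rubber-faced stop inside the box, on the centre line, at the channel floor. This point (bench level, axes as the box) lies 154 mm past the flap line. The upright rubber face that the tray's nose meets is clamped anywhere from 14 mm before to 14 mm beyond it, unmeasured: feel for it. It hardly yields: press with about 10 N for half a second (more than 3 N for 0.2 s), never above 20 N.
- tray: Loose aluminium tray, 0.2 to 0.4 kg, in the channel with 2 mm play each side, nose 50 to 85 mm short of the flap. Origin under its pocket's centre, on the channel floor; x along the push direction. Body x -42.5 to 42.5 mm, 100 wide, floor 4 thick, side walls 33 high (92 between them), front rim 20 high, rear open. A stem 30 wide, 6 high runs back to the grip. Sliding takes a few N.
- tray_pocket (a point): Centre of the tray's square pocket, on the tray's floor (12 mm above the bench). The pocket is 42 x 42 mm inside a rim that rises 5 mm above the tray's floor. Axes as the tray.
- tray_nose (a point): Middle of the front end of the tray, 12 mm above its underside; this end meets the stop. Axes as the tray.
- tray_grip (a point): Centre of the upright wooden grip at the rear end of the tray's stem, 167.5 mm behind the pocket's centre, 41 mm above the bench. It is 12 mm along the push direction, 26 across, top 64 mm above the bench. Nothing stands behind it: push it from behind or pinch it. With the tray home it stands 42 to 70 mm outside the flap.
- testpot_center (a point): Centre (half-way up) of the loose test piece: a white ceramic upright cylinder 34 mm in diameter, 26 mm high, about 60 g. Its z axis is up.
- cone: Bystander: loose white ceramic cone, 42 mm across its foot, 58 mm high. Origin under its centre.
- disc: Bystander: loose white ceramic disc, 52 mm across, 10 mm high. Origin under its centre.
- paddle: Bystander: wooden spatula (paddle) 240 mm long, lying on the bench.
Mind the look-alikes: they are no part of the job. Several things have the shape of the tray; the one meant has the colours described above.

How it is judged (in metres and radians):
On the way, in this order (a step that is already met when the one before it is completed fails the run):
1. The test piece stands in the tray's pocket, let go, with the tray still outside the flap (horizontal distance between testpot_center and tray_pocket below 0.01 m and z of testpot_center in the frame of tray_pocket below 0.018 m and angle between testpot_center's own z axis and vertical below 0.2 rad and x of tray_nose in the frame of flap_line below 0.005 m and contact force between the fingers and testpot below 0.1 N), for 0.2 s.
2. The tray, with the test piece in it, has pushed the flap open (horizontal distance between testpot_center and tray_pocket below 0.01 m and value of joint flap above 0.5 rad and x of tray_nose in the frame of flap_line above 0.03 m), for 0.05 s.
3. The tray is pressed against the stop with more than 3 N, the flap shut behind it (contact force between tray and stop above 3 N and value of joint flap below 0.1 rad), for 0.2 s.
At the end, for the whole second after the job is handed in: The tray rests with its nose where it was pressed home on the stop (at least 137 mm past the flap line), the flap hangs shut (under 0.1 rad) behind it, the test piece stands upright in the pocket (within 10 mm of its centre, tilted less than 0.2 rad), tray and test piece are at rest (horizontal distance between testpot_center and tray_pocket below 0.01 m and z of testpot_center in the frame of tray_pocket below 0.018 m and angle between testpot_center's own z axis and vertical below 0.2 rad and x of tray_nose in the frame of flap_line above 0.137 m and value of joint flap below 0.1 rad and linear speed of each of tray, testpot below 0.01 m/s); the robot touches nothing.
It fails at once if The tray is rammed: more than 20 N on the rubber stop (contact force between tray and stop above 20 N).
It fails at once if The drying box or flap is struck or leaned on by the robot with more than 15 N (contact force between the arm and dryer above 15 N).
It fails at once if A bystander is shifted by more than 30 mm (distance of any of cone, disc, paddle from where it was at the start of the episode above 0.03 m).
It also fails if it takes over 64 s, if anything falls off the work surface, if the arm or the gripper's body presses on something with over 40 N, if the wrist force passes 120 N, or if a joint passes its speed limit or range.

### The arm

A 6-joint arm with a two-finger parallel gripper is mounted at the origin on the work surface. World frame = base frame: x ahead of the robot, y to its left, z up, the work surface at z = 0. Lengths are in m, angles in degrees, forces in N, time in s.
With the tool pointing down it reaches from about 0.3 to 0.75 m from the base axis. Payload 8.5 kg.
Tool frame: the origin (TCP) lies on the centre line of the jaws, within the pads' length; the fingertips stand 17 mm ahead of it and the grasp point (between the pads) lies 2 mm behind it (env.tip_extent is the distance from the TCP to the fingertips, in m); z points along the fingers, y is the direction in which the jaws open and shut (so a half turn about z gives the same grasp; the last joint's range is limited). The gripper opens to 85 mm and grips with 20 to 120 N. Pads are 22 mm wide; open, the fingers measure 114 mm over their backs; the gripper's body (76 mm by 85 mm) begins 54 mm behind the grasp point. The pads swing forward as they close: fully open they stand 13 mm farther back than shut.
Start: joints at [-77.882, 21.807, 74.336, -0, 83.858, -12.336], TCP at [0.228, -0.501, 0.212] pointing down, gripper open.
Joint ranges: [-178.18, 178.18], [-50.72, 133.34], [12.68, 142.11], [-81.47, 261.47], [9.98, 163.14], [-165.26, 165.26]. Speed limits (degrees/s): [136.94, 136.94, 180, 180, 180, 180].

### API

Orientations are given as a 3x3 rotation matrix whose columns are the frame's x, y, z axes.
In Python, from rig import telemetry, get_image, camera_params, close_job, env gives the robot as it stands.
- The arm moves only by the tool apply_moves, never from a script. Its argument "motion" is a list of rows, each an object of numbers: "tx", "ty", "tz": the shift along the tool's x, y, z in cm; "turn": the turn about the tool's z in degrees; "jaw": the gripper's target within -1 to 1 (fully open at 1, half-way at 0, shut at -1). In form: [{"tx": .., "ty": .., "tz": .., "turn": .., "jaw": ..}, ...]. A call has 1 to 5 rows; each row is the pose to reach, as a shift and turn from the pose measured when the call began, along the tool's axes at that moment; what a row does not reach only later rows make up. A row lasts 1/12 s, in which the tool goes at most 41.7 mm and 7.16 degrees, less where a joint would pass 70% of its speed; a pose out of reach is approached as far as the arm can. A call with a gripper value outside its range is refused whole. The fingers move at their own pace and stop on an object; "squeeze" is the grip in N (left out, the last holds). Time passes only in rows, so rows that repeat a pose let the fingers close. It gives the time, the measured TCP pose, the force and the opening at its end, in the units of the state.
- telemetry.observe(): the state, without advancing time (a new reading comes with each control period).
- get_image(name): name is "side" or "top"; returns (picture, depth): 400x640x3 uint8, red, green, blue; 400x640 float32, m along the optical axis (not along the pixel's ray), 0 where there is no reading.
- camera_params(name): a dict with "fx", "fy", "cx", "cy" (pixels), "rvec" (rotation vector, rad) and "tvec" (3), from world to camera coordinates, as OpenCV has them. Camera axes: x right, y down, z forward; pixel columns grow to the right and rows downward; lengths in m; the calibration is good to about 2 mm. A picture is of the moment at which its call begins. camera_params takes no time and is no camera call.
- close_job(): hands the job in, once; it reports no verdict.
The state is a dict: "time_s": time; "q": joint angles; "qvel": joint speeds; "joint_efforts": joint torques, N m; "position": TCP position; "tool_rot": TCP orientation; "ft_force": force on the tool from outside, world axes, zero at the start; "wrist_torque": the same for the moment, N m; "grip_width": finger opening in m.
Only numpy, scipy, OpenCV 4.12 (cv2) and the standard library are available. Lean on these libraries where they do the work, as an engineer would, in place of code of your own. Each camera call takes 0.05 s, during which the arm holds its last target. There are 200 camera calls.

## Working session

There is one attempt and no reset: what is moved stays moved. The work goes in short steps, Python scripts to look and compute and a tool call to move; the robot and the scene stay as the last step left them, time stands still between calls to the robot, and variables do not carry over. Pictures are saved under pics/ and viewed, about 8 in all and at most 12, crops included, and the job is handed in when it is done.

Besides the shell and the picture viewer there is one more tool, called after "Request:" as name([rows], argument=value, ...), one row to a line, values as JSON. apply_moves: Moves the arm, as the interface text tells. Its arguments: {"type":"object","properties":{"motion":{"type":"array"},"squeeze":{"type":"number"}},"required":["motion"]}

```bash
mkdir -p pics; cat > h.py <<'E'
import numpy as np, cv2
from rig import telemetry, get_image, camera_params, close_job, env
def cam(n):
    c=camera_params(n);R=cv2.Rodrigues(np.array(c['rvec'],float))[0];return c,R,np.array(c['tvec'],float).ravel()
def ray(n,u,v,z):
    c,R,t=cam(n);d=R.T@np.array([(u-c['cx'])/c['fx'],(v-c['cy'])/c['fy'],1]);o=-R.T@t
    return o+d*(z-o[2])/d[2]
def proj(n,p):
    c,R,t=cam(n);q=R@np.array(p,float)+t;return c['fx']*q[0]/q[2]+c['cx'],c['fy']*q[1]/q[2]+c['cy']
def cloud(n,depth):
    c,R,t=cam(n);v,u=np.indices(depth.shape);P=np.stack([(u-c['cx'])/c['fx']*depth,(v-c['cy'])/c['fy']*depth,depth],-1)
    return (P-t)@R
def save(im,f): cv2.imwrite('pics/'+f,im[:,:,::-1])
E
python3 - <<'E'
from h import *
a,d=get_image('top');b,e=get_image('side')
np.savez('first.npz',a=a,d=d,b=b,e=e)
save(a,'top0.png');save(b,'side0.png')
for n in('top','side'):
    c,R,t=cam(n);print(n,-R.T@t,R[2],c['fx'])
print(telemetry.observe())
E
```

```text
top [ 0.31085277 -0.02447384  1.14318021] [ 0.16062945  0.01695796 -0.98686909] 462.92803882962687
side [0.25455327 1.00310395 1.06909974] [ 0.16833128 -0.699931   -0.69409018] 487.9810526673879
{'time_s': 0.1, 'q': array([-7.78834350e+01,  2.18383836e+01,  7.43793472e+01, -9.66355073e-05,
        8.38574300e+01, -1.23351629e+01]), 'qvel': array([-0.05206812, -0.11491958, -0.14993365, -0.00166961, -0.0083514 ,
       -0.01638006]), 'joint_efforts': array([ 4.23410616e-03, -4.49221087e+01, -2.31657743e+01, -1.94212107e-04,
        3.70412847e-03,  1.31042304e-05]), 'position': array([ 0.22760167, -0.50038657,  0.21126804]), 'tool_rot': array([[ 9.10310293e-01,  4.13926435e-01, -2.76988725e-04],
       [ 4.13926433e-01, -9.10309433e-01,  1.28222779e-03],
       [ 2.78602530e-04, -1.28187811e-03, -9.99999140e-01]]), 'ft_force': array([-0.22296884, -0.23185151, -0.67902146]), 'wrist_torque': array([-0.00410659, -0.02631647,  0.0345188 ]), 'grip_width': 0.08533142201342156}
```

View pics/top0.png

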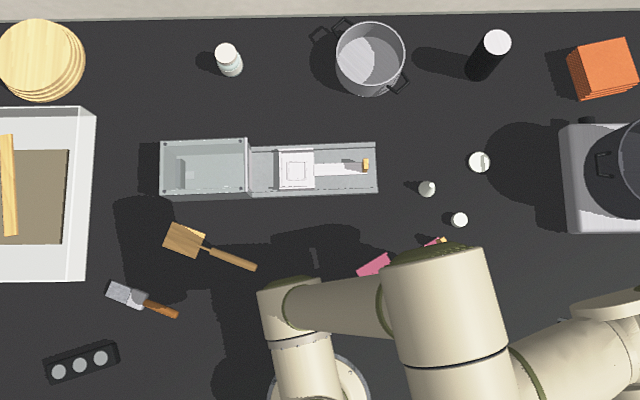

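View pics/side0.png

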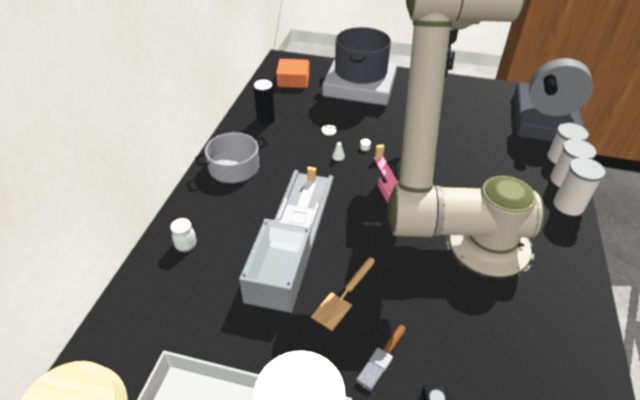

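```bash
python3 - <<'E'
from h import *
z=np.load('first.npz');a,d,b,e=z['a'],z['d'],z['b'],z['e']
C=np.hstack([cv2.resize(a[130:240,150:390],None,fx=3.3,fy=3.3,interpolation=2)])
D=cv2.resize(a[145:235,400:500],None,fx=2.6,fy=2.6,interpolation=2);S=cv2.resize(b[100:230,280:400],None,fx=2,fy=2,interpolation=2)
o=np.zeros((630,800,3),np.uint8);o[:363,:792]=C;o[365:365+D.shape[0],:D.shape[1]]=D;o[365:365+S.shape[0],300:300+S.shape[1]]=S
save(o[:600],'crop.png')
P=cloud('top',d)
for n,im,dd in(('top',a,d),('side',b,e)):
    P=cloud(n,dd);g=im.min(2)>125
    k,l,s,c=cv2.connectedComponentsWithStats(g.astype(np.uint8))
    for i in range(1,k):
        if 25<s[i,4]<900:
            m=l==i;q=P[m&(dd>0)]
            if len(q) and q[:,2].max()<.12: print(n,c[i].round(1),s[i],np.median(q,0).round(3),q.min(0).round(3),q.max(0).round(3))
    h=cv2.cvtColor(im,cv2.COLOR_RGB2HSV);g=((h[...,0]>8)&(h[...,0]<28)&(h[...,1]>90)&(h[...,2]>110)).astype(np.uint8)
    k,l,s,c=cv2.connectedComponentsWithStats(g)
    for i in range(1,k):
        if 15<s[i,4]<400:
            q=P[(l==i)&(dd>0)];print(n,'wood',c[i].round(1),s[i],q.min(0).round(3),q.max(0).round(3))
E
```

```text
top [228.5  58.8] [215  43  28  33 665] [0.829 0.213 0.076] [ 0.807  0.189 -0.005] [0.909 0.262 0.087]
top [478.9 161.8] [469 152  21  21 345] [ 0.572 -0.407  0.011] [ 0.547 -0.436 -0.003] [ 0.601 -0.383  0.017]
top [ 61.9 194.2] [ 59 164   6  62  72] [0.503 0.634 0.015] [0.425 0.63  0.01 ] [0.58  0.639 0.02 ]
top [427.2 189.5] [419 182  16  15 174] [ 0.5   -0.27   0.028] [ 0.488 -0.295 -0.001] [ 0.525 -0.255  0.062]
top [460.  219.1] [453 212  15  15 174] [ 0.428 -0.348  0.026] [ 0.411 -0.373 -0.002] [ 0.448 -0.329  0.032]
top [196.3 232.3] [185 227  20  11  57] [0.403 0.295 0.003] [ 0.393  0.277 -0.002] [0.419 0.324 0.009]
top [125.6 295.3] [105 281  41  29 627] [0.255 0.458 0.019] [0.222 0.409 0.002] [0.288 0.509 0.026]
top [100.1 357.7] [ 94 351  13  14 150] [0.114 0.501 0.036] [0.101 0.485 0.03 ] [0.13  0.516 0.041]
top [ 79.2 364.6] [ 73 358  14  14 154] [0.099 0.549 0.036] [0.085 0.531 0.03 ] [0.115 0.565 0.041]
top [ 58.2 371.4] [ 52 365  14  14 153] [0.085 0.596 0.036] [0.07  0.581 0.03 ] [0.099 0.613 0.042]
top [275.9 393.9] [272 384   8  16  59] [0.026 0.096 0.012] [0.015 
[... 1347 characters left out ...]
7]
side [637.8 309.8] [635 293   5  29  88] [-0.807 -0.476 -0.75 ] [-0.835 -0.585 -0.764] [-0.786 -0.419 -0.737]
side [634.8 368.7] [626 338  14  62 491] [-0.74  -0.189 -0.749] [-0.777 -0.34  -0.769] [-0.315  0.38   0.001]
side [374.6 368.2] [357 349  36  40 685] [0.256 0.462 0.018] [ 0.221  0.409 -0.001] [0.29  0.51  0.025]
side [436.4 394.8] [429 389  16  11 141] [0.118 0.499 0.036] [0.1   0.485 0.029] [0.132 0.511 0.04 ]
side wood [379.3 150.7] [375 144  10  14 104] [ 0.359 -0.389 -0.006] [ 0.394 -0.284  0.059]
side wood [311.4 172.9] [307 166  10  15 102] [ 0.548 -0.204 -0.004] [ 0.595 -0.108  0.068]
side wood [395.5 337.5] [385 325  21  28 213] [ 0.201  0.324 -0.002] [0.24  0.416 0.023]
```

View pics/crop.png

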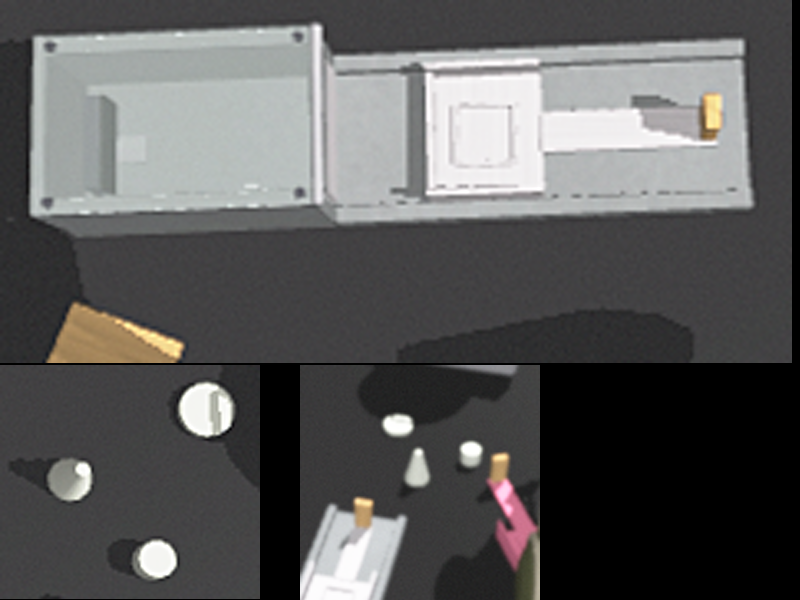

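Look-alikes: top view cone (427,189), disc (479,162) and the upright test piece (460,219). The pink tray decoy has its grip at (440,240). The real aluminium tray has its pocket at about (295,170) and its grip at (365,165). The crop confirms the cylinder at (460,219).

```bash
python3 - <<'E'
from h import *
z=np.load('first.npz');a,d,b,e=z['a'],z['d'],z['b'],z['e']
print(env.tip_extent, [x for x in dir(env) if x[0]!='_'])
cr=lambda x,y,h:ray('top',150+x/3.3,130+y/3.3,h)
for nm,x,y,h in [('boxfarL',35,38,.103),('boxfarR',30,215,.103),('boxnearL',320,25,.103),('boxnearR',322,207,.103),
 ('chL',744,40,.020),('chR',752,207,.020),('pock1',451,106,.017),('pock2',513,104,.017),('pock3',451,167,.017),('pock4',514,164,.017),('nose1',427,65,.041),('nose2',427,195,.041),('rear1',541,63,.041),('rear2',543,192,.041),
 ('grip1',703,94,.064),('grip2',721,94,.064),('grip3',700,138,.064),('grip4',718,138,.064),('rubL',116,100,.03),('rubR',117,190,.03)]:
    print(nm,cr(x,y,h).round(4))
print('pot top ray z=.026',ray('top',460,219.1,.024),'side',ray('side',365,143.6,.015))
P=cloud('top',d);m=np.zeros(d.shape,bool);m[205:235,445:475]=1;q=P[m&(P[...,2]>.02)&(P[...,2]<.04)];print(q.mean(0),np.percentile(q,[3,97],axis=0))
P=cloud('side',e);m=np.zeros(d.shape,bool);m[135:160,355:373]=1;q=P[m&(P[...,2]>.02)&(P[...,2]<.04)];print(q.mean(0),np.percentile(q,[3,97],axis=0))
E
```

```text
0.017 ['MotionError', 'tip_extent']
boxfarL [0.6095 0.3595 0.103 ]
boxfarR [0.4826 0.3572 0.103 ]
boxnearL [0.6161 0.1573 0.103 ]
boxnearR [0.4858 0.1539 0.103 ]
chL [ 0.6239 -0.1503  0.02  ]
chR [ 0.4957 -0.1525  0.02  ]
pock1 [0.5765 0.072  0.017 ]
pock2 [0.5774 0.025  0.017 ]
pock3 [0.5295 0.0719 0.017 ]
pock4 [0.5312 0.0245 0.017 ]
nose1 [0.6023 0.0879 0.041 ]
nose2 [0.5041 0.0875 0.041 ]
rear1 [0.6026 0.003  0.041 ]
rear2 [0.5053 0.0023 0.041 ]
grip1 [ 0.5718 -0.1146  0.064 ]
grip2 [ 0.5716 -0.1276  0.064 ]
grip3 [ 0.5393 -0.1117  0.064 ]
grip4 [ 0.5391 -0.1246  0.064 ]
rubL [0.5815 0.323  0.03  ]
rubR [0.5127 0.3197 0.03  ]
pot top ray z=.026 [ 0.42809921 -0.34795948  0.024     ] side [ 0.42933872 -0.34779731  0.015     ]
[ 0.42681452 -0.34544583  0.02671232] [[ 0.41276524 -0.36086369  0.02225486]
 [ 0.441135   -0.33066831  0.03056145]]
[ 0.42921642 -0.34428119  0.02497563] [[ 0.41478374 -0.35949649  0.02139251]
 [ 0.44316637 -0.32854161  0.02913833]]
```

Request:
apply_moves([
  {"tx":4,"ty":-1,"tz":0,"turn":-7,"jaw":1},
  {"tx":8,"ty":-2,"tz":1,"turn":-14,"jaw":1},
  {"tx":12,"ty":-3,"tz":2,"turn":-21,"jaw":0.6},
  {"tx":16,"ty":-4,"tz":3,"turn":-28,"jaw":0.6},
  {"tx":20,"ty":-5,"tz":4,"turn":-35,"jaw":0.6},
])

```text
time_s: 0.52
position: [0.3877, -0.3723, 0.1715]
tool_rot: [[0.503, 0.864, -0.001], [0.864, -0.503, 0.002], [0.001, -0.001, -1.0]]
ft_force: [0.2, 0.6, 0.2]
grip_width: 0.0684
```

```bash
cat >> h.py <<'E'
def delta(x,y,z,ang=1.6):
    s=telemetry.observe();R=np.array(s['tool_rot']);dd=R.T@(np.array([x,y,z])-s['position'])*100
    w=np.degrees(np.arctan2(R[1,1],R[0,1]))
    print('t',round(s['time_s'],2),'pos',s['position'].round(4),'yaw',w.round(2),'F',s['ft_force'].round(2),'w',round(s['grip_width'],4),'q6',s['q'][5].round(1),'\nmove txyz cm',dd.round(2),'turn',round(-(ang-w),2))
E
python3 -c "
from h import *
delta(.4285,-.3465,.10)"
```

```text
t 0.52 pos [ 0.3877 -0.3723  0.1715] yaw -30.23 F [0.18 0.56 0.2 ] w 0.0684 q6 -26.3 
move txyz cm [4.28 2.23 7.15] turn -31.83
```

Request:
apply_moves([
  {"tx":2,"ty":1,"tz":1.5,"turn":-7,"jaw":0.6},
  {"tx":4.3,"ty":2.2,"tz":4,"turn":-14,"jaw":0.6},
  {"tx":4.3,"ty":2.2,"tz":6.2,"turn":-21,"jaw":0.6},
  {"tx":4.3,"ty":2.2,"tz":7.1,"turn":-28,"jaw":0.6},
  {"tx":4.3,"ty":2.2,"tz":7.1,"turn":-31.8,"jaw":0.6},
])

```text
time_s: 0.93
position: [0.4278, -0.3445, 0.0977]
tool_rot: [[-0.035, 0.999, -0.004], [0.999, 0.035, 0.006], [0.006, -0.004, -1.0]]
ft_force: [-0.0, 0.5, -0.2]
grip_width: 0.0683
```

```bash
python3 - <<'E'
from h import *
delta(.4285,-.3465,.035)
b,e=get_image('side');a,d=get_image('top')
o=np.zeros((400,800,3),np.uint8);o[:]=0
o[:,:400]=cv2.resize(b[90:190,315:415],(400,400));o[:,400:]=cv2.resize(a[160:260,405:505],(400,400));save(o,'near1.png')
E
```

```text
t 0.93 pos [ 0.4278 -0.3445  0.0977] yaw 2.0 F [-0.04  0.48 -0.25] w 0.0683 q6 -53.2 
move txyz cm [-0.24  0.08  6.27] turn 0.4
```

View pics/near1.png

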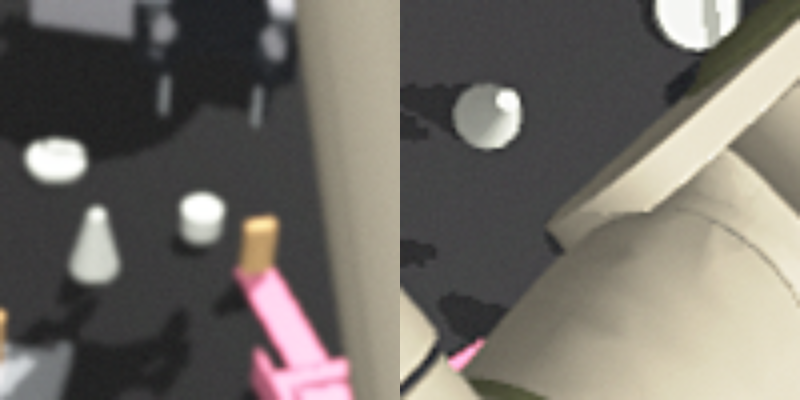

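Request:
apply_moves([
  {"tx":-0.2,"ty":0.1,"tz":2,"turn":0.4,"jaw":0.6},
  {"tx":-0.2,"ty":0.1,"tz":4.5,"turn":0.4,"jaw":0.6},
  {"tx":-0.2,"ty":0.1,"tz":6.5,"turn":0.4,"jaw":0.6},
  {"tx":-0.2,"ty":0.1,"tz":7.3,"turn":0.4,"jaw":0.6},
  {"tx":-0.2,"ty":0.1,"tz":7.3,"turn":0.4,"jaw":0.6},
])

```text
time_s: 1.45
position: [0.4286, -0.347, 0.0255]
tool_rot: [[-0.019, 1.0, -0.003], [1.0, 0.019, 0.005], [0.005, -0.003, -1.0]]
ft_force: [-0.3, 0.3, 0.0]
grip_width: 0.0683
```

Request:
apply_moves([
  {"tx":0,"ty":0,"tz":0,"turn":0,"jaw":0.2},
  {"tx":0,"ty":0,"tz":0,"turn":0,"jaw":0},
  {"tx":0,"ty":0,"tz":0,"turn":0,"jaw":-0.3},
  {"tx":0,"ty":0,"tz":0,"turn":0,"jaw":-0.5},
  {"tx":0,"ty":0,"tz":0,"turn":0,"jaw":-0.5},
], squeeze=25)

```text
time_s: 1.87
position: [0.4288, -0.3472, 0.0262]
tool_rot: [[-0.019, 1.0, -0.003], [1.0, 0.019, 0.004], [0.004, -0.003, -1.0]]
ft_force: [0.1, -0.2, 1.0]
grip_width: 0.0214
```

```bash
python3 - <<'E'
from h import *
delta(.4285,-.3465,.12)
b,e=get_image('side')
save(cv2.resize(b[90:190,315:415],(500,500),interpolation=2),'near2.png')
E
```

```text
t 1.87 pos [ 0.4288 -0.3472  0.0262] yaw 1.11 F [ 0.09 -0.19  0.96] w 0.0214 q6 -52.4 
move txyz cm [ 0.12 -0.06 -9.38] turn -0.49
```

View pics/near2.png

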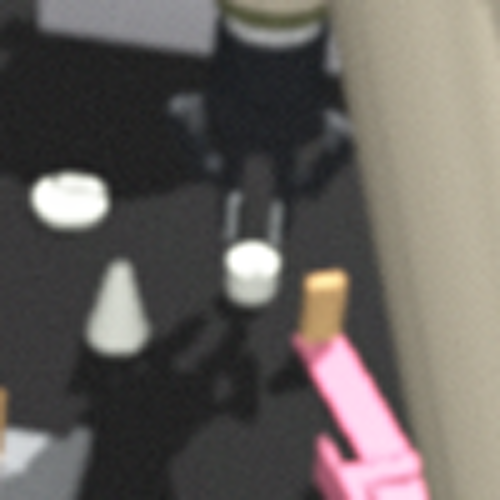

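```bash
python3 - <<'E'
from h import *
for p in [(.4288,-.3472,.0262),(.4288,-.3472,.0092),(.4288,-.3472,.0),(.4288,-.3472,.026)]:
    u,v=proj('side',p);print(p,(u-315)*5,(v-90)*5)
for u,v in[(365,144),(365,141),(365,148)]: print(ray('side',u,v,.013))
b,e=get_image('side');P=cloud('side',e)
for r in range(126,154,2): print(r,[P[r,c].round(3).tolist() for c in (362,365,370)])
a,d=get_image('top');k=cv2.connectedComponentsWithStats((a.min(2)>125).astype(np.uint8));print([ (c.round(1),s[4]) for c,s in zip(k[3],k[2]) if 400<c[0]<500 and 140<c[1]<240])
E
```

```text
(0.4288, -0.3472, 0.0262) 251.77124752899374 255.88576341227437
(0.4288, -0.3472, 0.0092) 249.9992834864409 275.19074796202403
(0.4288, -0.3472, 0.0) 249.0504976054882 285.52746830902447
(0.4288, -0.3472, 0.026) 251.75025777104992 256.1144401478492
[ 0.42925336 -0.34812944  0.013     ]
[ 0.43240037 -0.36496653  0.013     ]
[ 0.42512675 -0.32605136  0.013     ]
126 [[0.444, -0.339, 0.093], [0.45, -0.462, 0.006], [0.416, -0.335, 0.102]]
128 [[0.444, -0.343, 0.083], [0.449, -0.463, -0.003], [0.416, -0.34, 0.09]]
130 [[0.443, -0.341, 0.075], [0.446, -0.443, 0.002], [0.416, -0.341, 0.081]]
132 [[0.441, -0.335, 0.072], [0.445, -0.437, -0.002], [0.415, -0.338, 0.075]]
134 [[0.441, -0.336, 0.063], [0.443, -0.426, -0.003], [0.414, -0.338, 0.067]]
136 [[0.441, -0.338, 0.053], [0.44, -0.41, 0.001], [0.413, -0.336, 0.06]]
138 [[0.449, -0.4, -0.003], [0.438, -0.399, -0.0], [0.413, -0.338, 0.05]]
140 [[0.441, -0.352, 0.026], [0.432, -0.357, 0.023], [0.418, -0.39, 0.002]]
142 [[0.44, -0.343, 0.024], [0.429, -0.341, 0.027], [0.412, -0.346, 0.027]]
144 [[0.437, -0.331, 0.024], [0.427, -0.334, 0.024], [0.415, -0.372, -0.002]]
146 [[0.438, -0.338, 0.01], [0.426, -0.33, 0.019], [0.412, -0.358, -0.0]]
148 [[0.437, -0.338, 0.001], [0.425, -0.327, 0.013], [0.411, -0.351, -0.003]]
150 [[0.435, -0.328, 0.001], [0.426, -0.334, -0.002], [0.408, -0.332, 0.003]]
152 [[0.434, -0.325, -0.005], [0.424, -0.328, -0.006], [0.406, -0.322, 0.002]]
[(array([478.6, 161.2]), np.int32(325)), (array([499.2, 216.7]), np.int32(5231)), (array([426.7, 189. ]), np.int32(199)), (array([452.5, 212. ]), np.int32(2))]
```

```bash
python3 - <<'E'
from h import *
s=telemetry.observe();print(s['time_s'],s['position'],s['grip_width'],s['ft_force'],s['q'].round(2))
b,e=get_image('side');P=cloud('side',e)
for c in range(354,378,2): 
    col=[P[r,c] for r in range(120,150) ]
    print(c,[(120+i,*p[1:].round(3)) for i,p in enumerate(col) if 12<i<28 and abs(p[1]+.347)<.03 and p[2]>.008])
for w in(.0,.01,.02,.03,.04,.05): print(w,[proj('side',(.4288+k,-.347,w)) for k in(.0175,-.0175)])
save(cv2.resize(b[110:160,335:395],(720,600),interpolation=0),'near3.png')
E
```

```text
2.0167 [ 0.42868782 -0.34706679  0.02574394] 0.021566259573335404 [-0.17310858  0.66049811  0.05146249] [-5.131e+01  3.375e+01  8.842e+01  4.000e-02  5.817e+01 -5.244e+01]
354 []
356 []
358 []
360 [(133, np.float64(-0.339), np.float64(0.063)), (134, np.float64(-0.343), np.float64(0.057)), (135, np.float64(-0.341), np.float64(0.054)), (137, np.float64(-0.341), np.float64(0.045))]
362 [(133, np.float64(-0.339), np.float64(0.065)), (134, np.float64(-0.339), np.float64(0.06)), (135, np.float64(-0.332), np.float64(0.062)), (136, np.float64(-0.337), np.float64(0.053)), (137, np.float64(-0.341), np.float64(0.046)), (140, np.float64(-0.352), np.float64(0.025)), (141, np.float64(-0.349), np.float64(0.023)), (142, np.float64(-0.341), np.float64(0.025)), (143, np.float64(-0.334), np.float64(0.026)), (144, np.float64(-0.33), np.float64(0.025)), (145, np.float64(-0.332), np.float64(0.02)), (146, np.float64(-0.335), np.float64(0.012)), (147, np.float64(-0.328), np.float64(0.014))]
364 [(139, np.float64(-0.356), np.float64(0.028)), (140, np.float64(-0.353), np.float64(0.026)), (141, np.float64(-0.3
[... 1736 characters left out ...]
73999805087))]
0.01 [(np.float64(360.09799100072587), np.float64(144.08760051850587)), (np.float64(369.9308010821209), np.float64(145.69891662516224))]
0.02 [(np.float64(360.2856382888274), np.float64(141.82202475851687)), (np.float64(370.15925607294463), np.float64(143.43206765336393))]
0.03 [(np.float64(360.47481922723415), np.float64(139.53793233894228)), (np.float64(370.38958473666287), np.float64(141.1466271267947))]
0.04 [(np.float64(360.66555269499236), np.float64(137.23509532198557)), (np.float64(370.62181021857236), np.float64(138.84236538581044))]
0.05 [(np.float64(360.85785788228986), np.float64(134.91328201325422)), (np.float64(370.8559560467613), np.float64(136.51904897250992))]
```

View pics/near3.png

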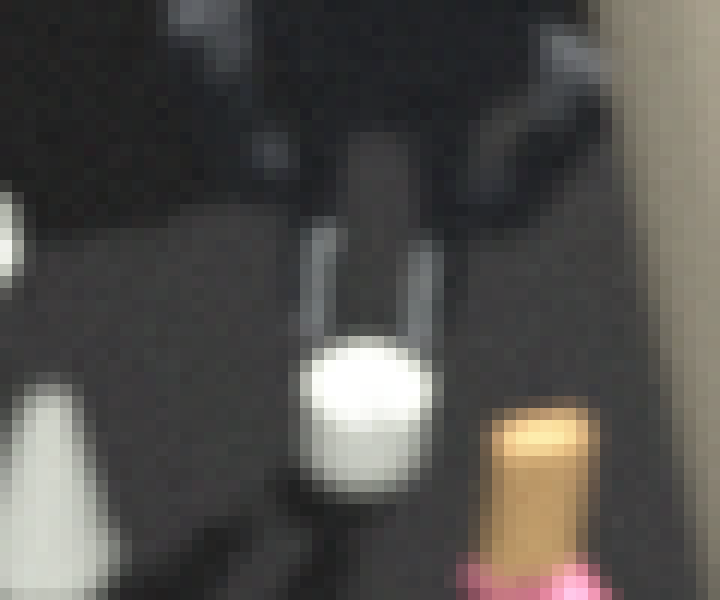

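The close-up shows both fingertips at (362,138) and (370,139) ending above the pot. They are about 20–25 mm higher than the reported TCP height implies. I'll open and descend in small steps, watching the force.

Request:
apply_moves([
  {"tx":0,"ty":0,"tz":-0.2,"turn":0,"jaw":0.5},
  {"tx":0,"ty":0,"tz":-0.2,"turn":0,"jaw":0.5},
  {"tx":0,"ty":0,"tz":-0.2,"turn":0,"jaw":0.5},
  {"tx":0,"ty":0,"tz":-0.2,"turn":0,"jaw":0.5},
  {"tx":0,"ty":0,"tz":0,"turn":0,"jaw":0.5},
])

```text
time_s: 2.48
position: [0.4288, -0.3472, 0.0259]
tool_rot: [[-0.019, 1.0, -0.003], [1.0, 0.019, 0.005], [0.005, -0.003, -1.0]]
ft_force: [-1.2, 0.7, 0.2]
grip_width: 0.0636
```

Request:
apply_moves([
  {"tx":0,"ty":0,"tz":0.2,"turn":0,"jaw":0.5},
  {"tx":0,"ty":0,"tz":0.4,"turn":0,"jaw":0.5},
  {"tx":0,"ty":0,"tz":0.6,"turn":0,"jaw":0.5},
  {"tx":0,"ty":0,"tz":0.8,"turn":0,"jaw":0.5},
  {"tx":0,"ty":0,"tz":0.8,"turn":0,"jaw":0.5},
])

```text
time_s: 2.9
position: [0.4286, -0.347, 0.0174]
tool_rot: [[-0.019, 1.0, -0.003], [1.0, 0.019, 0.005], [0.005, -0.003, -1.0]]
ft_force: [0.1, 0.3, 0.4]
grip_width: 0.0638
```

```bash
python3 - <<'E'
from h import *
delta(.4285,-.3465,.12)
b,e=get_image('side');P=cloud('side',e)
for c in (355,356,357,358,374,375,376): 
    print(c,[(r,*P[r,c].round(3).tolist()) for r in range(130,152) if P[r,c][2]>.008][-4:])
save(cv2.resize(b[110:160,335:395],(720,600),interpolation=0),'near4.png')
E
```

```text
t 2.9 pos [ 0.4286 -0.347   0.0174] yaw 1.11 F [0.13 0.33 0.4 ] w 0.0638 q6 -52.4 
move txyz cm [  0.1   -0.04 -10.26] turn -0.49
355 [(134, 0.465, -0.338, 0.057), (135, 0.464, -0.332, 0.057), (136, 0.465, -0.339, 0.047), (137, 0.465, -0.337, 0.045)]
356 [(133, 0.462, -0.335, 0.064), (134, 0.462, -0.339, 0.057), (135, 0.462, -0.34, 0.052), (136, 0.462, -0.341, 0.047)]
357 [(130, 0.463, -0.361, 0.058), (131, 0.462, -0.357, 0.057)]
358 []
374 []
375 [(137, 0.396, -0.336, 0.059), (138, 0.395, -0.333, 0.057), (139, 0.395, -0.338, 0.049), (140, 0.396, -0.345, 0.04)]
376 [(148, 0.384, -0.293, 0.047), (149, 0.384, -0.295, 0.041), (150, 0.383, -0.291, 0.04), (151, 0.383, -0.292, 0.035)]
```

View pics/near4.png

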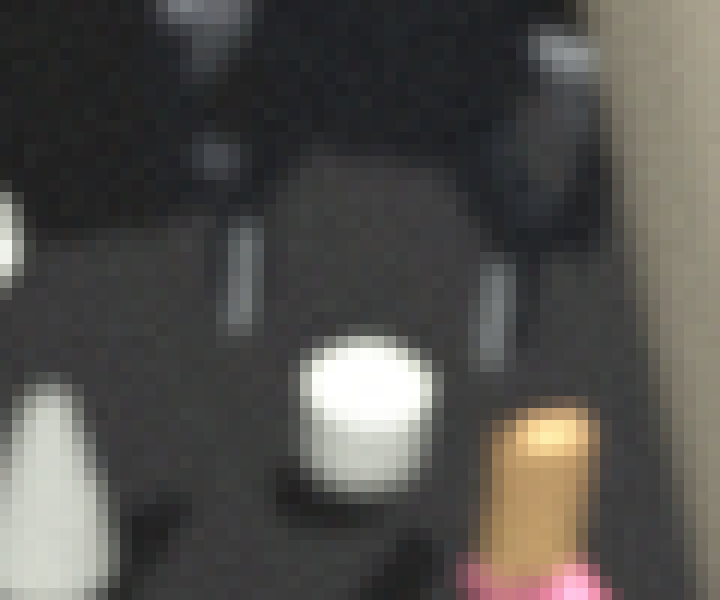

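Request:
apply_moves([
  {"tx":0,"ty":0,"tz":0.5,"turn":0,"jaw":0.5},
  {"tx":0,"ty":0,"tz":1.0,"turn":0,"jaw":0.5},
  {"tx":0,"ty":0,"tz":1.5,"turn":0,"jaw":0.5},
  {"tx":0,"ty":0,"tz":2.0,"turn":0,"jaw":0.5},
  {"tx":0,"ty":0,"tz":2.0,"turn":0,"jaw":0.5},
])

```text
time_s: 3.37
position: [0.4282, -0.3465, -0.0036]
tool_rot: [[-0.019, 1.0, -0.004], [1.0, 0.019, 0.007], [0.007, -0.004, -1.0]]
ft_force: [0.1, -0.3, 0.2]
grip_width: 0.0638
```

```bash
python3 - <<'E'
from h import *
delta(.4285,-.3465,.12)
b,e=get_image('side');P=cloud('side',e)
for c in (355,356,357,373,374,375): 
    print(c,[(r,*P[r,c].round(3).tolist()) for r in range(130,152) if P[r,c][2]>.008][-5:])
E
```

```text
t 3.37 pos [ 0.4282 -0.3465 -0.0036] yaw 1.11 F [ 0.1  -0.27  0.16] w 0.0638 q6 -52.4 
move txyz cm [  0.08  -0.02 -12.36] turn -0.49
355 [(138, 0.463, -0.332, 0.045), (139, 0.463, -0.333, 0.039), (140, 0.464, -0.337, 0.032), (141, 0.464, -0.338, 0.027), (142, 0.464, -0.339, 0.022)]
356 [(136, 0.461, -0.338, 0.049), (137, 0.462, -0.342, 0.042), (138, 0.461, -0.341, 0.038), (139, 0.462, -0.343, 0.032), (140, 0.463, -0.354, 0.019)]
357 [(130, 0.459, -0.332, 0.079), (131, 0.462, -0.354, 0.058)]
373 [(130, 0.405, -0.335, 0.087), (131, 0.405, -0.336, 0.082), (132, 0.404, -0.336, 0.078)]
374 [(133, 0.4, -0.335, 0.076), (142, 0.397, -0.334, 0.039), (143, 0.397, -0.335, 0.034), (144, 0.397, -0.34, 0.026), (148, 0.255, 1.003, 1.069)]
375 [(140, 0.395, -0.342, 0.042), (141, 0.394, -0.338, 0.041), (142, 0.394, -0.339, 0.035), (143, 0.394, -0.338, 0.032), (144, 0.393, -0.337, 0.029)]
```

Request:
apply_moves([
  {"tx":0,"ty":0,"tz":0.3,"turn":0,"jaw":0.5},
  {"tx":0,"ty":0,"tz":0.6,"turn":0,"jaw":0.5},
  {"tx":0,"ty":0,"tz":0.7,"turn":0,"jaw":0.5},
  {"tx":0,"ty":0,"tz":0.7,"turn":0,"jaw":0.2},
  {"tx":0,"ty":0,"tz":0.7,"turn":0,"jaw":0},
])

```text
time_s: 3.83
position: [0.4283, -0.3466, -0.0101]
tool_rot: [[-0.019, 1.0, -0.004], [1.0, 0.019, 0.006], [0.006, -0.004, -1.0]]
ft_force: [0.9, -0.4, -0.7]
grip_width: 0.0435
```

Request:
apply_moves([
  {"tx":0,"ty":0,"tz":0,"turn":0,"jaw":-0.3},
  {"tx":0,"ty":0,"tz":0,"turn":0,"jaw":-0.5},
  {"tx":0,"ty":0,"tz":0,"turn":0,"jaw":-0.5},
  {"tx":0,"ty":0,"tz":0,"turn":0,"jaw":-0.5},
], squeeze=25)

```text
time_s: 4.17
position: [0.4285, -0.3467, -0.0098]
tool_rot: [[-0.019, 1.0, -0.004], [1.0, 0.019, 0.006], [0.006, -0.004, -1.0]]
ft_force: [0.3, -0.1, 4.2]
grip_width: 0.0327
```

Request:
apply_moves([
  {"tx":0,"ty":0,"tz":-1.5,"turn":0,"jaw":-0.5},
  {"tx":0,"ty":0,"tz":-4,"turn":0,"jaw":-0.5},
  {"tx":0,"ty":0,"tz":-7,"turn":0,"jaw":-0.5},
  {"tx":0,"ty":0,"tz":-10,"turn":0,"jaw":-0.5},
  {"tx":0,"ty":0,"tz":-10,"turn":0,"jaw":-0.5},
])

```text
time_s: 4.58
position: [0.4305, -0.3493, 0.0954]
tool_rot: [[-0.02, 1.0, 0.002], [1.0, 0.02, -0.002], [-0.002, 0.002, -1.0]]
ft_force: [0.0, -0.8, 0.4]
grip_width: 0.0328
```

```bash
python3 - <<'E'
from h import *
delta(.5537,.0485,.09)
b,e=get_image('side');g=(b[:200,330:390].min(2)>150).astype(np.uint8)
k=cv2.connectedComponentsWithStats(g);P=cloud('side',e)
for i in range(1,k[0]):
    if k[2][i,4]>50: m=k[1]==i;print(k[3][i]+[330,0],k[2][i],np.median(P[:200,330:390][m],0).round(3))
E
```

```text
t 4.58 pos [ 0.4305 -0.3493  0.0954] yaw 1.12 F [ 0.01 -0.79  0.44] w 0.0328 q6 -52.4 
move txyz cm [39.53 13.1   0.5 ] turn -0.48
[345.18061309  17.51698426] [   0    0   39   57 1207] [ 0.951 -2.499 -0.5  ]
[386.8          5.32857143] [52  0  8 18 70] [ 0.365 -0.003  0.653]
[384.44047619  86.5952381 ] [51 78  7 17 84] [ 0.411 -0.627  0.075]
[342.59375  86.34375] [ 0 84 26  5 64] [ 0.566 -0.604  0.071]
[366.69811321 118.26415094] [ 32 113  11  12 106] [ 0.431 -0.338  0.128]
[332.25925926 129.5       ] [  0 125   6  10  54] [ 0.561 -0.406  0.01 ]
[338.35507246 151.83333333] [  3 142  11  18 138] [ 0.507 -0.264  0.024]
[385.02991453 174.29059829] [ 48 157  12  41 234] [ 0.335 -0.225  0.006]
```

Request:
apply_moves([
  {"tx":2,"ty":0.7,"tz":0,"turn":0,"jaw":-0.5},
  {"tx":5.5,"ty":1.8,"tz":0.1,"turn":0,"jaw":-0.5},
  {"tx":9,"ty":3,"tz":0.2,"turn":0,"jaw":-0.5},
  {"tx":12.5,"ty":4.2,"tz":0.3,"turn":-0.2,"jaw":-0.5},
  {"tx":16,"ty":5.3,"tz":0.4,"turn":-0.4,"jaw":-0.5},
])

```text
time_s: 5.05
position: [0.4793, -0.1855, 0.0877]
tool_rot: [[-0.026, 1.0, -0.002], [1.0, 0.026, 0.002], [0.002, -0.002, -1.0]]
ft_force: [1.2, 0.8, 0.1]
grip_width: 0.0331
```

Request:
apply_moves([
  {"tx":3.5,"ty":1.1,"tz":0,"turn":0,"jaw":-0.5},
  {"tx":7,"ty":2.3,"tz":0,"turn":0,"jaw":-0.5},
  {"tx":10.5,"ty":3.5,"tz":0,"turn":0,"jaw":-0.5},
  {"tx":14,"ty":4.6,"tz":0,"turn":0,"jaw":-0.5},
  {"tx":16,"ty":5.3,"tz":0,"turn":0,"jaw":-0.5},
])

```text
time_s: 5.47
position: [0.5278, -0.0207, 0.0868]
tool_rot: [[-0.028, 1.0, -0.004], [1.0, 0.028, 0.003], [0.004, -0.004, -1.0]]
ft_force: [0.7, -0.2, -0.7]
grip_width: 0.0327
```

```bash
python3 - <<'E'
from h import *
delta(.5537,.0485,.09)
E
```

```text
t 5.47 pos [ 0.5278 -0.0207  0.0868] yaw 1.61 F [ 0.65 -0.15 -0.72] w 0.0327 q6 -16.8 
move txyz cm [ 6.85  2.78 -0.3 ] turn 0.01
```

Request:
apply_moves([
  {"tx":3,"ty":1.2,"tz":0,"turn":0,"jaw":-0.5},
  {"tx":5.5,"ty":2.2,"tz":0.6,"turn":0,"jaw":-0.5},
  {"tx":6.8,"ty":2.8,"tz":2,"turn":0,"jaw":-0.5},
  {"tx":6.8,"ty":2.8,"tz":3.5,"turn":0,"jaw":-0.5},
  {"tx":6.8,"ty":2.8,"tz":3.7,"turn":0,"jaw":-0.5},
])

```text
time_s: 5.88
position: [0.5519, 0.0493, 0.0466]
tool_rot: [[-0.03, 1.0, -0.01], [1.0, 0.03, 0.004], [0.004, -0.01, -1.0]]
ft_force: [-1.0, 0.4, -1.5]
grip_width: 0.0331
```

```bash
python3 - <<'E'
from h import *
delta(.5537,.0485,.01)
b,e=get_image('side')
for p in [(.5537,.0485,.012),(.5537,.0485,.062)]: print(proj('side',p))
P=cloud('side',e);g=(b[150:260,250:350].min(2)>150).astype(np.uint8);k=cv2.connectedComponentsWithStats(g)
for i in range(1,k[0]):
    if k[2][i,4]>40: m=k[1]==i;q=P[150:260,250:350][m];print(k[3][i]+[250,150],k[2][i],np.percentile(q,[3,50,97],axis=0).round(3).tolist())
save(cv2.resize(b[150:260,240:350],(600,600),interpolation=2),'near5.png')
E
```

```text
t 5.88 pos [0.5519 0.0493 0.0466] yaw 1.7 F [-1.    0.35 -1.53] w 0.0331 q6 -9.0 
move txyz cm [-0.1   0.21  3.65] turn 0.1
(np.float64(299.30727463966764), np.float64(217.25176295694322))
(np.float64(298.9477630066748), np.float64(205.4144620608076))
[338.23655914 154.59139785] [83  0 11 10 93] [[0.492, -0.273, 0.002], [0.505, -0.261, 0.015], [0.522, -0.254, 0.034]]
[291.01547619 226.22142857] [   0   26   83   84 3360] [[0.492, -0.107, 0.007], [0.546, 0.173, 0.1], [0.613, 0.284, 0.107]]
```

View pics/near5.png

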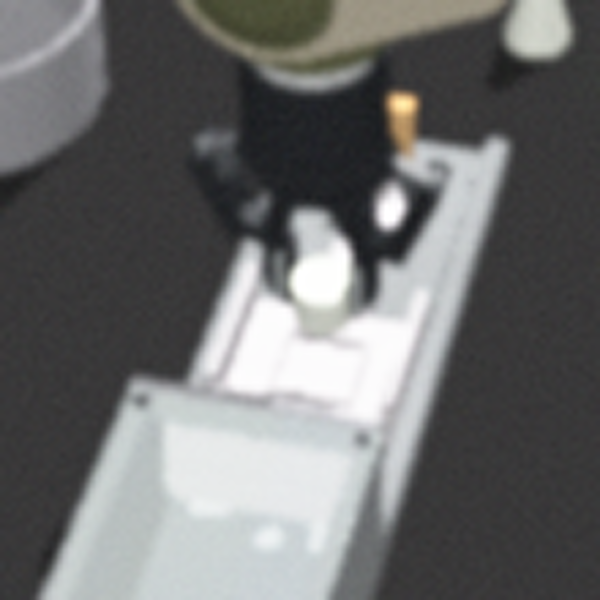

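The pot at (299,203) is above the pocket, whose centre is about (299.5,218). That matches the projection within about 2 mm, so I'll lower it.

Request:
apply_moves([
  {"tx":-0.1,"ty":0.2,"tz":0.6,"turn":0,"jaw":-0.5},
  {"tx":-0.1,"ty":0.2,"tz":1.4,"turn":0,"jaw":-0.5},
  {"tx":-0.1,"ty":0.2,"tz":2.2,"turn":0,"jaw":-0.5},
  {"tx":-0.1,"ty":0.2,"tz":2.9,"turn":0,"jaw":-0.5},
  {"tx":-0.1,"ty":0.2,"tz":3.1,"turn":0,"jaw":-0.5},
])

```text
time_s: 6.35
position: [0.5534, 0.0475, 0.0153]
tool_rot: [[-0.028, 1.0, -0.011], [1.0, 0.028, 0.004], [0.005, -0.011, -1.0]]
ft_force: [0.4, 0.5, -0.4]
grip_width: 0.0326
```

```bash
python3 - <<'E'
from h import *
delta(.5537,.0485,.0035)
E
```

```text
t 6.35 pos [0.5534 0.0475 0.0153] yaw 1.61 F [ 0.35  0.48 -0.36] w 0.0326 q6 -9.1 
move txyz cm [0.09 0.04 1.18] turn 0.01
```

Request:
apply_moves([
  {"tx":0.1,"ty":0,"tz":0.3,"turn":0,"jaw":-0.5},
  {"tx":0.1,"ty":0,"tz":0.6,"turn":0,"jaw":-0.5},
  {"tx":0.1,"ty":0,"tz":0.9,"turn":0,"jaw":-0.5},
  {"tx":0.1,"ty":0,"tz":1.0,"turn":0,"jaw":-0.5},
  {"tx":0.1,"ty":0,"tz":1.0,"turn":0,"jaw":-0.5},
])

```text
time_s: 6.77
position: [0.5532, 0.0486, 0.0051]
tool_rot: [[-0.028, 1.0, -0.011], [1.0, 0.028, 0.004], [0.005, -0.011, -1.0]]
ft_force: [-0.2, -0.9, -0.0]
grip_width: 0.0328
```

Request:
apply_moves([
  {"tx":0,"ty":0,"tz":0.05,"turn":0,"jaw":-0.5},
  {"tx":0,"ty":0,"tz":0.1,"turn":0,"jaw":-0.5},
  {"tx":0,"ty":0,"tz":0.15,"turn":0,"jaw":-0.5},
  {"tx":0,"ty":0,"tz":0.15,"turn":0,"jaw":-0.5},
])

```text
time_s: 7.1
position: [0.5532, 0.0486, 0.0037]
tool_rot: [[-0.028, 1.0, -0.011], [1.0, 0.028, 0.004], [0.005, -0.011, -1.0]]
ft_force: [-0.7, 0.4, -0.1]
grip_width: 0.0325
```

Request:
apply_moves([
  {"tx":0,"ty":0,"tz":0.05,"turn":0,"jaw":-0.5},
  {"tx":0,"ty":0,"tz":0.1,"turn":0,"jaw":-0.5},
  {"tx":0,"ty":0,"tz":0.15,"turn":0,"jaw":-0.5},
  {"tx":0,"ty":0,"tz":0.15,"turn":0,"jaw":-0.5},
])

```text
time_s: 7.43
position: [0.5532, 0.0486, 0.0023]
tool_rot: [[-0.028, 1.0, -0.011], [1.0, 0.028, 0.004], [0.005, -0.011, -1.0]]
ft_force: [-0.3, -0.2, 0.8]
grip_width: 0.0328
```

Request:
apply_moves([
  {"tx":0,"ty":0,"tz":0,"turn":0,"jaw":-0.2},
  {"tx":0,"ty":0,"tz":0,"turn":0,"jaw":-0.1},
  {"tx":0,"ty":0,"tz":0,"turn":0,"jaw":0},
  {"tx":0,"ty":0,"tz":0,"turn":0,"jaw":0.05},
  {"tx":0,"ty":0,"tz":0,"turn":0,"jaw":0.05},
])

```text
time_s: 7.85
position: [0.5532, 0.0486, 0.0023]
tool_rot: [[-0.028, 1.0, -0.011], [1.0, 0.028, 0.004], [0.005, -0.011, -1.0]]
ft_force: [-0.1, 0.1, 0.1]
grip_width: 0.0447
```

Request:
apply_moves([
  {"tx":0,"ty":0,"tz":-0.5,"turn":0,"jaw":0.05},
  {"tx":0,"ty":0,"tz":-1.5,"turn":0,"jaw":0.05},
  {"tx":0,"ty":0,"tz":-3,"turn":0,"jaw":0.05},
  {"tx":0,"ty":0,"tz":-6,"turn":0,"jaw":0.05},
  {"tx":0,"ty":0,"tz":-10,"turn":0,"jaw":0.05},
])

```text
time_s: 8.27
position: [0.553, 0.0483, 0.1023]
tool_rot: [[-0.028, 0.999, -0.015], [1.0, 0.028, 0.005], [0.005, -0.015, -1.0]]
ft_force: [0.7, -0.6, -0.7]
grip_width: 0.0447
```

Request:
apply_moves([
  {"tx":-4,"ty":0,"tz":-2,"turn":0,"jaw":0.05},
  {"tx":-8,"ty":0,"tz":-2,"turn":0,"jaw":0.05},
  {"tx":-12,"ty":0,"tz":-2,"turn":0,"jaw":-0.5},
  {"tx":-16,"ty":0,"tz":-2,"turn":0,"jaw":-1},
  {"tx":-20,"ty":0,"tz":-2,"turn":0,"jaw":-1},
])

```text
time_s: 8.68
position: [0.5587, -0.1536, 0.1227]
tool_rot: [[-0.028, 1.0, -0.014], [1.0, 0.028, 0.004], [0.005, -0.014, -1.0]]
ft_force: [1.0, 0.5, -0.4]
grip_width: 0.0091
```

```bash
python3 - <<'E'
from h import *
delta(.557,-.156,.10)
b,e=get_image('side');a,d=get_image('top')
o=np.zeros((500,800,3),np.uint8)
o[:,:500]=cv2.resize(b[150:250,250:350],(500,500),interpolation=2);o[:300,500:]=cv2.resize(a[140:200,250:310],(300,300),interpolation=2)
save(o,'placed.png')
for p in [(.5537,.0485,.012),(.5537,.0485,.038)]: print(proj('top',p),proj('side',p))
E
```

```text
t 8.68 pos [ 0.5587 -0.1536  0.1227] yaw 1.62 F [ 1.04  0.52 -0.35] w 0.0091 q6 -28.6 
move txyz cm [-0.24 -0.14  2.27] turn 0.02
(np.float64(296.2106360901038), np.float64(171.3496606715927)) (np.float64(299.30727463966764), np.float64(217.25176295694322))
(np.float64(295.52072693563014), np.float64(169.12168037424448)) (np.float64(299.1224999768079), np.float64(211.16786168219238))
```

View pics/placed.png

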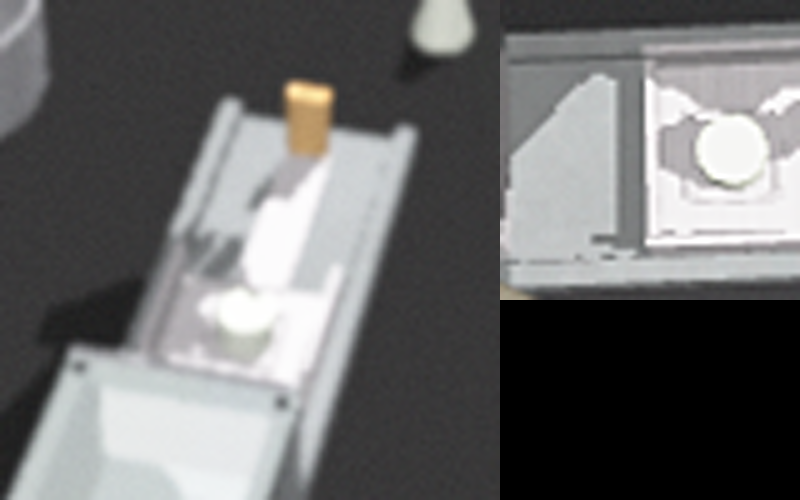

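The piece stands upright in the pocket at top (296,170) and side (299,214), and the gripper is clear. Next I'll go behind the grip with the jaws shut.

Request:
apply_moves([
  {"tx":-0.5,"ty":-0.2,"tz":1,"turn":0,"jaw":-1},
  {"tx":-0.5,"ty":-0.2,"tz":4,"turn":0,"jaw":-1},
  {"tx":-0.5,"ty":-0.2,"tz":7,"turn":0,"jaw":-1},
  {"tx":-0.5,"ty":-0.2,"tz":9,"turn":0,"jaw":-1},
  {"tx":-0.5,"ty":-0.2,"tz":9.5,"turn":0,"jaw":-1},
])

```text
time_s: 9.2
position: [0.5539, -0.1604, 0.024]
tool_rot: [[-0.023, 1.0, -0.019], [1.0, 0.023, 0.006], [0.006, -0.019, -1.0]]
ft_force: [-0.4, 0.2, 0.6]
grip_width: 0.0005
```

```bash
python3 - <<'E'
from h import *
delta(.556,-.137,.007)
b,e=get_image('side');P=cloud('side',e)
for r in range(158,186,2): print(r,[P[r,c].round(3).tolist() for c in (309,311,313,315)])
E
```

```text
t 9.2 pos [ 0.5539 -0.1604  0.024 ] yaw 1.34 F [-0.41  0.16  0.65] w 0.0005 q6 -29.0 
move txyz cm [2.33 0.3  1.71] turn -0.26
158 [[0.602, -0.237, 0.001], [0.596, -0.242, -0.002], [0.567, -0.157, 0.073], [0.558, -0.15, 0.081]]
160 [[0.599, -0.226, 0.002], [0.592, -0.226, 0.003], [0.565, -0.15, 0.071], [0.558, -0.152, 0.071]]
162 [[0.597, -0.217, 0.001], [0.592, -0.227, -0.006], [0.564, -0.149, 0.063], [0.559, -0.153, 0.062]]
164 [[0.593, -0.204, 0.003], [0.587, -0.207, 0.002], [0.565, -0.152, 0.052], [0.558, -0.151, 0.054]]
166 [[0.592, -0.199, -0.0], [0.585, -0.2, -0.0], [0.58, -0.206, -0.004], [0.558, -0.151, 0.047]]
168 [[0.569, -0.118, 0.063], [0.562, -0.116, 0.066], [0.556, -0.12, 0.065], [0.552, -0.126, 0.06]]
170 [[0.568, -0.115, 0.057], [0.561, -0.113, 0.061], [0.555, -0.113, 0.062], [0.549, -0.117, 0.06]]
172 [[0.569, -0.117, 0.047], [0.561, -0.114, 0.051], [0.555, -0.114, 0.053], [0.548, -0.113, 0.056]]
174 [[0.568, -0.114, 0.041], [0.561, -0.114, 0.043], [0.555, -0.116, 0.043], [0.548, -0.114, 0.046]]
176 [[0.568, -0.115, 0.032], [0.562, -0.114, 0.035], [0.554, -0.11, 0.04], [0.548, -0.113, 0.039]]
178 [[0.569, -0.118, 0.021], [0.561, -0.111, 0.028], [0.556, -0.117, 0.024], [0.549, -0.117, 0.026]]
180 [[0.568, -0.114, 0.016], [0.562, -0.115, 0.017], [0.555, -0.114, 0.019], [0.549, -0.116, 0.019]]
182 [[0.566, -0.106, 0.015], [0.559, -0.105, 0.017], [0.554, -0.11, 0.014], [0.547, -0.11, 0.016]]
184 [[0.564, -0.1, 0.012], [0.557, -0.097, 0.016], [0.551, -0.099, 0.016], [0.547, -0.109, 0.007]]
```

Request:
apply_moves([
  {"tx":0,"ty":0.3,"tz":0.8,"turn":0,"jaw":-1},
  {"tx":0,"ty":0.3,"tz":1.6,"turn":-0.2,"jaw":-1},
  {"tx":0.3,"ty":0.3,"tz":1.6,"turn":-0.2,"jaw":-1},
  {"tx":0.6,"ty":0.3,"tz":1.6,"turn":-0.2,"jaw":-1},
  {"tx":0.8,"ty":0.3,"tz":1.6,"turn":-0.2,"jaw":-1},
])

```text
time_s: 9.67
position: [0.5573, -0.1522, 0.0095]
tool_rot: [[-0.027, 0.999, -0.017], [1.0, 0.027, 0.005], [0.005, -0.017, -1.0]]
ft_force: [-0.5, 0.1, -0.6]
grip_width: 0.0002
```

Request:
apply_moves([
  {"tx":0.4,"ty":0,"tz":0,"turn":0,"jaw":-1},
  {"tx":0.8,"ty":0,"tz":0,"turn":0,"jaw":-1},
  {"tx":1.2,"ty":0,"tz":0,"turn":0,"jaw":-1},
  {"tx":1.7,"ty":0,"tz":0,"turn":0,"jaw":-1},
  {"tx":2.2,"ty":0,"tz":0,"turn":0,"jaw":-1},
])

```text
time_s: 10.08
position: [0.5569, -0.13, 0.0099]
tool_rot: [[-0.027, 1.0, -0.016], [1.0, 0.027, 0.004], [0.004, -0.016, -1.0]]
ft_force: [0.6, -2.6, 0.0]
grip_width: 0.0001
```

```bash
python3 - <<'E'
from h import *
delta(.556,-.137,.007)
E
```

```text
t 10.08 pos [ 0.5569 -0.13    0.0099] yaw 1.56 F [ 0.59 -2.62  0.03] w 0.0001 q6 -26.4 
move txyz cm [-0.7  -0.1   0.29] turn -0.04
```

Request:
apply_moves([
  {"tx":0.6,"ty":0,"tz":0,"turn":0,"jaw":-1},
  {"tx":1.3,"ty":0,"tz":0,"turn":0,"jaw":-1},
  {"tx":2.0,"ty":0,"tz":0,"turn":0,"jaw":-1},
  {"tx":2.7,"ty":0,"tz":0,"turn":0,"jaw":-1},
  {"tx":3.4,"ty":0,"tz":0,"turn":0,"jaw":-1},
])

```text
time_s: 10.5
position: [0.5558, -0.0952, 0.01]
tool_rot: [[-0.027, 0.999, -0.016], [1.0, 0.027, 0.004], [0.004, -0.016, -1.0]]
ft_force: [-0.6, -0.7, -1.2]
grip_width: 0.0005
```

Request:
apply_moves([
  {"tx":0.7,"ty":0,"tz":0,"turn":0,"jaw":-1},
  {"tx":1.4,"ty":0,"tz":0,"turn":0,"jaw":-1},
  {"tx":2.1,"ty":0,"tz":0,"turn":0,"jaw":-1},
  {"tx":2.7,"ty":0,"tz":0,"turn":0,"jaw":-1},
  {"tx":3.2,"ty":0,"tz":0,"turn":0,"jaw":-1},
])

```text
time_s: 10.92
position: [0.555, -0.0625, 0.0101]
tool_rot: [[-0.028, 0.999, -0.016], [1.0, 0.028, 0.004], [0.004, -0.016, -1.0]]
ft_force: [0.3, -2.6, -1.1]
grip_width: -0.0001
```

Request:
apply_moves([
  {"tx":0.4,"ty":0,"tz":0,"turn":0,"jaw":-1},
  {"tx":0.8,"ty":0,"tz":0,"turn":0,"jaw":-1},
  {"tx":1.2,"ty":0,"tz":0,"turn":0,"jaw":-1},
  {"tx":1.6,"ty":0,"tz":0,"turn":0,"jaw":-1},
  {"tx":2.0,"ty":0,"tz":0,"turn":0,"jaw":-1},
])

```text
time_s: 11.33
position: [0.5544, -0.0424, 0.0102]
tool_rot: [[-0.027, 0.999, -0.016], [1.0, 0.028, 0.004], [0.004, -0.016, -1.0]]
ft_force: [-0.3, -3.3, -1.0]
grip_width: 0.0002
```

```bash
python3 - <<'E'
from h import *
delta(.551,.08,.01)
b,e=get_image('side');a,d=get_image('top')
o=np.zeros((500,800,3),np.uint8)
o[:,:500]=cv2.resize(b[160:300,230:370],(500,500),interpolation=2);o[:240,500:]=cv2.resize(a[120:216,200:320],(300,240),interpolation=2)
save(o,'push1.png')
E
```

```text
t 11.33 pos [ 0.5544 -0.0424  0.0102] yaw 1.58 F [-0.32 -3.32 -0.97] w 0.0002 q6 -18.1 
move txyz cm [12.25 -0.    0.07] turn -0.02
```

View pics/push1.png

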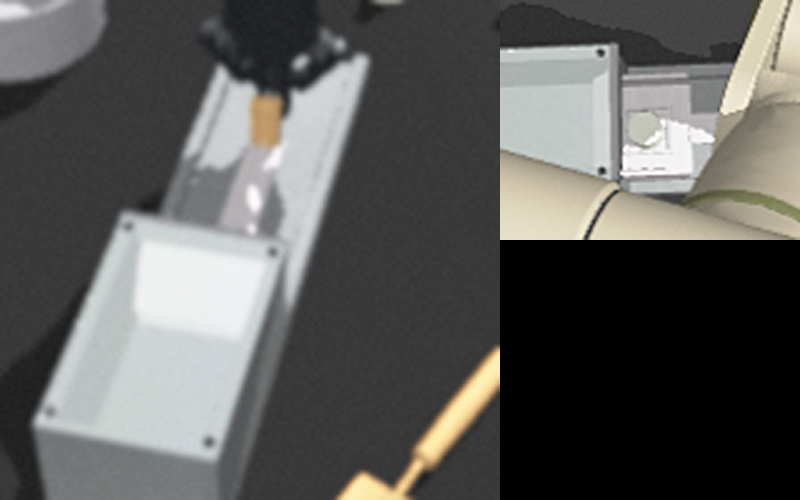

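The top view shows the pot still in the pocket at about (258,171), with the nose entering the flap. I'll keep going.

Request:
apply_moves([
  {"tx":0.4,"ty":0,"tz":0,"turn":0,"jaw":-1},
  {"tx":0.8,"ty":0,"tz":0,"turn":0,"jaw":-1},
  {"tx":1.2,"ty":0,"tz":0,"turn":0,"jaw":-1},
  {"tx":1.6,"ty":0,"tz":0,"turn":0,"jaw":-1},
  {"tx":2.0,"ty":0,"tz":0,"turn":0,"jaw":-1},
])

```text
time_s: 11.85
position: [0.5537, -0.0215, 0.0103]
tool_rot: [[-0.028, 0.999, -0.017], [1.0, 0.028, 0.004], [0.005, -0.016, -1.0]]
ft_force: [-0.4, -2.9, -0.3]
grip_width: 0.0001
```

Request:
apply_moves([
  {"tx":0.5,"ty":0,"tz":0,"turn":0,"jaw":-1},
  {"tx":1.0,"ty":0,"tz":0,"turn":0,"jaw":-1},
  {"tx":1.5,"ty":0,"tz":0,"turn":0,"jaw":-1},
  {"tx":2.0,"ty":0,"tz":0,"turn":0,"jaw":-1},
  {"tx":2.5,"ty":0,"tz":0,"turn":0,"jaw":-1},
])

```text
time_s: 12.27
position: [0.5529, 0.0041, 0.0104]
tool_rot: [[-0.028, 0.999, -0.017], [1.0, 0.028, 0.004], [0.005, -0.017, -1.0]]
ft_force: [0.6, -3.4, -1.4]
grip_width: 0.0001
```

Request:
apply_moves([
  {"tx":0.5,"ty":0,"tz":0,"turn":0,"jaw":-1},
  {"tx":1.0,"ty":0,"tz":0,"turn":0,"jaw":-1},
  {"tx":1.5,"ty":0,"tz":0,"turn":0,"jaw":-1},
  {"tx":2.0,"ty":0,"tz":0,"turn":0,"jaw":-1},
  {"tx":2.5,"ty":0,"tz":0,"turn":0,"jaw":-1},
])

```text
time_s: 12.68
position: [0.5521, 0.0296, 0.0105]
tool_rot: [[-0.028, 0.999, -0.017], [1.0, 0.028, 0.004], [0.005, -0.017, -1.0]]
ft_force: [0.7, -3.7, -1.4]
grip_width: -0.0003
```

Request:
apply_moves([
  {"tx":0.4,"ty":0,"tz":0,"turn":0,"jaw":-1},
  {"tx":0.8,"ty":0,"tz":0,"turn":0,"jaw":-1},
  {"tx":1.2,"ty":0,"tz":0,"turn":0,"jaw":-1},
  {"tx":1.6,"ty":0,"tz":0,"turn":0,"jaw":-1},
  {"tx":1.8,"ty":0,"tz":0,"turn":0,"jaw":-1},
])

```text
time_s: 13.1
position: [0.5516, 0.0481, 0.0106]
tool_rot: [[-0.028, 0.999, -0.017], [1.0, 0.028, 0.004], [0.005, -0.017, -1.0]]
ft_force: [0.1, -3.0, -1.9]
grip_width: -0.0001
```

Request:
apply_moves([
  {"tx":0.2,"ty":0,"tz":0,"turn":0,"jaw":-1},
  {"tx":0.4,"ty":0,"tz":0,"turn":0,"jaw":-1},
  {"tx":0.6,"ty":0,"tz":0,"turn":0,"jaw":-1},
  {"tx":0.8,"ty":0,"tz":0,"turn":0,"jaw":-1},
  {"tx":1.0,"ty":0,"tz":0,"turn":0,"jaw":-1},
])

```text
time_s: 13.52
position: [0.5512, 0.0583, 0.0106]
tool_rot: [[-0.028, 0.999, -0.017], [1.0, 0.028, 0.005], [0.005, -0.017, -1.0]]
ft_force: [0.6, -2.1, -2.0]
grip_width: 0.0
```

Request:
apply_moves([
  {"tx":0.04,"ty":0,"tz":0,"turn":0,"jaw":-1},
  {"tx":0.08,"ty":0,"tz":0,"turn":0,"jaw":-1},
])

```text
time_s: 13.68
position: [0.5512, 0.0592, 0.0106]
tool_rot: [[-0.028, 0.999, -0.017], [1.0, 0.028, 0.004], [0.005, -0.017, -1.0]]
ft_force: [0.2, -2.2, -1.6]
grip_width: -0.0001
```

Request:
apply_moves([
  {"tx":0.04,"ty":0,"tz":0,"turn":0,"jaw":-1},
  {"tx":0.08,"ty":0,"tz":0,"turn":0,"jaw":-1},
])

```text
time_s: 13.85
position: [0.5512, 0.0599, 0.0106]
tool_rot: [[-0.028, 0.999, -0.017], [1.0, 0.028, 0.004], [0.005, -0.017, -1.0]]
ft_force: [-0.1, -2.9, -2.4]
grip_width: -0.0
```

Request:
apply_moves([
  {"tx":0.04,"ty":0,"tz":0,"turn":0,"jaw":-1},
  {"tx":0.08,"ty":0,"tz":0,"turn":0,"jaw":-1},
])

```text
time_s: 14.02
position: [0.5512, 0.0607, 0.0106]
tool_rot: [[-0.028, 0.999, -0.017], [1.0, 0.028, 0.004], [0.005, -0.017, -1.0]]
ft_force: [-0.4, -2.3, -1.6]
grip_width: 0.0003
```

```bash
python3 - <<'E'
from h import *
delta(.551,.08,.01)
b,e=get_image('side')
save(cv2.resize(b[160:310,225:375],(600,600),interpolation=2),'push2.png')
P=cloud('side',e)
# roof & grip
h=cv2.cvtColor(b,cv2.COLOR_RGB2HSV);g=((h[...,0]>8)&(h[...,0]<28)&(h[...,1]>90)&(h[...,2]>110)).astype(np.uint8);k=cv2.connectedComponentsWithStats(g)
for i in range(1,k[0]):
    if 15<k[2][i,4]<200: print(k[3][i],np.median(P[k[1]==i],0).round(3))
E
```

```text
t 14.02 pos [0.5512 0.0607 0.0106] yaw 1.62 F [-0.44 -2.35 -1.61] w 0.0003 q6 -7.7 
move txyz cm [1.93 0.04 0.07] turn 0.02
[379.21698113 150.60377358] [ 0.373 -0.294  0.033]
[295.48888889 216.74444444] [0.554 0.083 0.051]
```

View pics/push2.png

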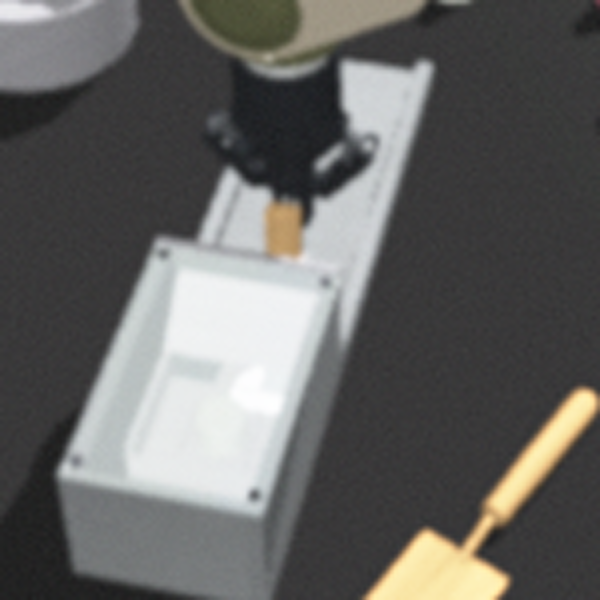

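The tray is inside, with the pot faintly visible at about (279,268), and the gripper is clear of the box. I'll creep on in bounded 1 mm calls; each starts from the measured pose, so the force can't build up.

Request:
apply_moves([
  {"tx":0.05,"ty":0,"tz":0,"turn":0,"jaw":-1},
  {"tx":0.1,"ty":0,"tz":0,"turn":0,"jaw":-1},
])

```text
time_s: 14.23
position: [0.5511, 0.0619, 0.0106]
tool_rot: [[-0.028, 0.999, -0.017], [1.0, 0.028, 0.005], [0.005, -0.017, -1.0]]
ft_force: [0.0, -2.4, -0.1]
grip_width: 0.0002
```

Request:
apply_moves([
  {"tx":0.05,"ty":0,"tz":0,"turn":0,"jaw":-1},
  {"tx":0.1,"ty":0,"tz":0,"turn":0,"jaw":-1},
])

```text
time_s: 14.4
position: [0.5511, 0.0632, 0.0107]
tool_rot: [[-0.028, 0.999, -0.017], [1.0, 0.028, 0.005], [0.006, -0.017, -1.0]]
ft_force: [-0.5, -1.8, -1.3]
grip_width: -0.0
```

Request:
apply_moves([
  {"tx":0.05,"ty":0,"tz":0,"turn":0,"jaw":-1},
  {"tx":0.1,"ty":0,"tz":0,"turn":0,"jaw":-1},
])

```text
time_s: 14.57
position: [0.5511, 0.0644, 0.0107]
tool_rot: [[-0.028, 0.999, -0.017], [1.0, 0.028, 0.005], [0.006, -0.017, -1.0]]
ft_force: [-0.1, -1.1, 0.1]
grip_width: -0.0002
```

Request:
apply_moves([
  {"tx":0.05,"ty":0,"tz":0,"turn":0,"jaw":-1},
  {"tx":0.1,"ty":0,"tz":0,"turn":0,"jaw":-1},
])

```text
time_s: 14.73
position: [0.5511, 0.0655, 0.0108]
tool_rot: [[-0.028, 0.999, -0.017], [1.0, 0.028, 0.005], [0.006, -0.017, -1.0]]
ft_force: [0.9, -1.9, 0.0]
grip_width: -0.0002
```

Request:
apply_moves([
  {"tx":0.05,"ty":0,"tz":0,"turn":0,"jaw":-1},
  {"tx":0.1,"ty":0,"tz":0,"turn":0,"jaw":-1},
])

```text
time_s: 14.9
position: [0.551, 0.0665, 0.0108]
tool_rot: [[-0.028, 0.999, -0.017], [1.0, 0.028, 0.005], [0.006, -0.017, -1.0]]
ft_force: [0.5, -1.3, -0.9]
grip_width: -0.0003
```

Request:
apply_moves([
  {"tx":0.05,"ty":0,"tz":0,"turn":0,"jaw":-1},
  {"tx":0.1,"ty":0,"tz":0,"turn":0,"jaw":-1},
])

```text
time_s: 15.07
position: [0.551, 0.0676, 0.0108]
tool_rot: [[-0.028, 0.999, -0.017], [1.0, 0.028, 0.005], [0.006, -0.017, -1.0]]
ft_force: [0.5, -1.5, -0.7]
grip_width: 0.0001
```

Request:
apply_moves([
  {"tx":0.05,"ty":0,"tz":0,"turn":0,"jaw":-1},
  {"tx":0.1,"ty":0,"tz":0,"turn":0,"jaw":-1},
])

```text
time_s: 15.23
position: [0.551, 0.0687, 0.0108]
tool_rot: [[-0.028, 0.999, -0.017], [1.0, 0.028, 0.005], [0.006, -0.017, -1.0]]
ft_force: [-0.0, -1.1, -1.0]
grip_width: 0.0002
```

Request:
apply_moves([
  {"tx":0.05,"ty":0,"tz":0,"turn":0,"jaw":-1},
  {"tx":0.1,"ty":0,"tz":0,"turn":0,"jaw":-1},
])

```text
time_s: 15.4
position: [0.5509, 0.0697, 0.0108]
tool_rot: [[-0.028, 0.999, -0.017], [1.0, 0.028, 0.005], [0.006, -0.017, -1.0]]
ft_force: [0.4, -2.5, -1.4]
grip_width: 0.0001
```

Request:
apply_moves([
  {"tx":0.05,"ty":0,"tz":0,"turn":0,"jaw":-1},
  {"tx":0.1,"ty":0,"tz":0,"turn":0,"jaw":-1},
])

```text
time_s: 15.57
position: [0.5509, 0.0708, 0.0108]
tool_rot: [[-0.028, 0.999, -0.017], [1.0, 0.028, 0.005], [0.006, -0.017, -1.0]]
ft_force: [-1.2, -0.3, -0.5]
grip_width: 0.0001
```

Request:
apply_moves([
  {"tx":0.05,"ty":0,"tz":0,"turn":0,"jaw":-1},
  {"tx":0.1,"ty":0,"tz":0,"turn":0,"jaw":-1},
])

```text
time_s: 15.73
position: [0.5508, 0.0719, 0.0108]
tool_rot: [[-0.028, 0.999, -0.017], [1.0, 0.028, 0.005], [0.006, -0.017, -1.0]]
ft_force: [0.2, -1.1, -0.2]
grip_width: 0.0
```

Request:
apply_moves([
  {"tx":0.05,"ty":0,"tz":0,"turn":0,"jaw":-1},
  {"tx":0.1,"ty":0,"tz":0,"turn":0,"jaw":-1},
])

```text
time_s: 15.9
position: [0.5508, 0.0729, 0.0108]
tool_rot: [[-0.028, 0.999, -0.017], [1.0, 0.028, 0.005], [0.006, -0.017, -1.0]]
ft_force: [0.3, -0.6, -0.4]
grip_width: 0.0001
```

Request:
apply_moves([
  {"tx":0.05,"ty":0,"tz":0,"turn":0,"jaw":-1},
  {"tx":0.1,"ty":0,"tz":0,"turn":0,"jaw":-1},
])

```text
time_s: 16.07
position: [0.5508, 0.074, 0.0108]
tool_rot: [[-0.028, 0.999, -0.017], [1.0, 0.028, 0.005], [0.006, -0.017, -1.0]]
ft_force: [0.2, -1.0, -0.3]
grip_width: 0.0002
```

Request:
apply_moves([
  {"tx":0.05,"ty":0,"tz":0,"turn":0,"jaw":-1},
  {"tx":0.1,"ty":0,"tz":0,"turn":0,"jaw":-1},
])

```text
time_s: 16.23
position: [0.5507, 0.075, 0.0108]
tool_rot: [[-0.028, 0.999, -0.017], [1.0, 0.028, 0.005], [0.006, -0.017, -1.0]]
ft_force: [0.1, -1.8, -1.1]
grip_width: -0.0
```

Request:
apply_moves([
  {"tx":0.05,"ty":0,"tz":0,"turn":0,"jaw":-1},
  {"tx":0.1,"ty":0,"tz":0,"turn":0,"jaw":-1},
])

```text
time_s: 16.4
position: [0.5507, 0.0761, 0.0108]
tool_rot: [[-0.028, 0.999, -0.017], [1.0, 0.028, 0.005], [0.006, -0.017, -1.0]]
ft_force: [1.2, -0.9, -1.2]
grip_width: -0.0003
```

Request:
apply_moves([
  {"tx":0.05,"ty":0,"tz":0,"turn":0,"jaw":-1},
  {"tx":0.1,"ty":0,"tz":0,"turn":0,"jaw":-1},
])

```text
time_s: 16.57
position: [0.5507, 0.0771, 0.0108]
tool_rot: [[-0.028, 0.999, -0.017], [1.0, 0.028, 0.005], [0.006, -0.017, -1.0]]
ft_force: [0.7, -0.7, -0.5]
grip_width: -0.0001
```

Request:
apply_moves([
  {"tx":0.05,"ty":0,"tz":0,"turn":0,"jaw":-1},
  {"tx":0.1,"ty":0,"tz":0,"turn":0,"jaw":-1},
])

```text
time_s: 16.73
position: [0.5506, 0.0782, 0.0108]
tool_rot: [[-0.028, 0.999, -0.017], [1.0, 0.028, 0.005], [0.006, -0.017, -1.0]]
ft_force: [0.2, -0.6, -0.5]
grip_width: 0.0
```

Request:
apply_moves([
  {"tx":0.05,"ty":0,"tz":0,"turn":0,"jaw":-1},
  {"tx":0.1,"ty":0,"tz":0,"turn":0,"jaw":-1},
])

```text
time_s: 16.9
position: [0.5506, 0.0793, 0.0108]
tool_rot: [[-0.028, 0.999, -0.017], [1.0, 0.028, 0.005], [0.006, -0.017, -1.0]]
ft_force: [0.8, -1.0, -1.2]
grip_width: -0.0
```

Request:
apply_moves([
  {"tx":0.05,"ty":0,"tz":0,"turn":0,"jaw":-1},
  {"tx":0.1,"ty":0,"tz":0,"turn":0,"jaw":-1},
])

```text
time_s: 17.07
position: [0.5506, 0.0803, 0.0108]
tool_rot: [[-0.028, 0.999, -0.017], [1.0, 0.028, 0.005], [0.006, -0.017, -1.0]]
ft_force: [-0.4, -1.4, -0.7]
grip_width: -0.0006
```

Request:
apply_moves([
  {"tx":0.05,"ty":0,"tz":0,"turn":0,"jaw":-1},
  {"tx":0.1,"ty":0,"tz":0,"turn":0,"jaw":-1},
])

```text
time_s: 17.23
position: [0.5506, 0.0814, 0.0109]
tool_rot: [[-0.028, 0.999, -0.017], [1.0, 0.028, 0.005], [0.006, -0.017, -1.0]]
ft_force: [-0.4, -1.0, -0.9]
grip_width: -0.0003
```

Request:
apply_moves([
  {"tx":0.05,"ty":0,"tz":0,"turn":0,"jaw":-1},
  {"tx":0.1,"ty":0,"tz":0,"turn":0,"jaw":-1},
])

```text
time_s: 17.4
position: [0.5505, 0.0824, 0.0108]
tool_rot: [[-0.028, 0.999, -0.017], [1.0, 0.028, 0.005], [0.006, -0.017, -1.0]]
ft_force: [0.1, -1.2, -0.5]
grip_width: 0.0002
```

Request:
apply_moves([
  {"tx":0.05,"ty":0,"tz":0,"turn":0,"jaw":-1},
  {"tx":0.1,"ty":0,"tz":0,"turn":0,"jaw":-1},
])

```text
time_s: 17.57
position: [0.5505, 0.0835, 0.0108]
tool_rot: [[-0.028, 0.999, -0.017], [1.0, 0.028, 0.005], [0.006, -0.017, -1.0]]
ft_force: [0.7, -1.3, -1.1]
grip_width: -0.0001
```

Request:
apply_moves([
  {"tx":0.05,"ty":0,"tz":0,"turn":0,"jaw":-1},
  {"tx":0.1,"ty":0,"tz":0,"turn":0,"jaw":-1},
])

```text
time_s: 17.73
position: [0.5505, 0.0845, 0.0109]
tool_rot: [[-0.028, 0.999, -0.017], [1.0, 0.028, 0.005], [0.006, -0.017, -1.0]]
ft_force: [-0.3, -0.8, -1.2]
grip_width: 0.0002
```

Request:
apply_moves([
  {"tx":0.05,"ty":0,"tz":0,"turn":0,"jaw":-1},
  {"tx":0.1,"ty":0,"tz":0,"turn":0,"jaw":-1},
])

```text
time_s: 17.9
position: [0.5504, 0.0856, 0.0109]
tool_rot: [[-0.028, 0.999, -0.017], [1.0, 0.028, 0.005], [0.006, -0.017, -1.0]]
ft_force: [0.3, -0.8, -1.8]
grip_width: 0.0002
```

Request:
apply_moves([
  {"tx":0.05,"ty":0,"tz":0,"turn":0,"jaw":-1},
  {"tx":0.1,"ty":0,"tz":0,"turn":0,"jaw":-1},
])

```text
time_s: 18.07
position: [0.5504, 0.0867, 0.0109]
tool_rot: [[-0.028, 0.999, -0.017], [1.0, 0.028, 0.005], [0.006, -0.017, -1.0]]
ft_force: [-0.3, -0.8, -1.5]
grip_width: 0.0002
```

Request:
apply_moves([
  {"tx":0.05,"ty":0,"tz":0,"turn":0,"jaw":-1},
  {"tx":0.1,"ty":0,"tz":0,"turn":0,"jaw":-1},
])

```text
time_s: 18.23
position: [0.5503, 0.0877, 0.0108]
tool_rot: [[-0.028, 0.999, -0.017], [1.0, 0.028, 0.005], [0.006, -0.017, -1.0]]
ft_force: [-0.4, -0.9, -1.2]
grip_width: -0.0005
```

Request:
apply_moves([
  {"tx":0.05,"ty":0,"tz":0,"turn":0,"jaw":-1},
  {"tx":0.1,"ty":0,"tz":0,"turn":0,"jaw":-1},
])

```text
time_s: 18.4
position: [0.5503, 0.0888, 0.0109]
tool_rot: [[-0.028, 0.999, -0.017], [1.0, 0.028, 0.005], [0.006, -0.017, -1.0]]
ft_force: [-0.4, -1.3, -1.4]
grip_width: -0.0001
```

Request:
apply_moves([
  {"tx":0.05,"ty":0,"tz":0,"turn":0,"jaw":-1},
  {"tx":0.1,"ty":0,"tz":0,"turn":0,"jaw":-1},
])

```text
time_s: 18.57
position: [0.5503, 0.0898, 0.0109]
tool_rot: [[-0.028, 0.999, -0.017], [1.0, 0.028, 0.005], [0.006, -0.017, -1.0]]
ft_force: [-0.1, -1.0, -1.3]
grip_width: -0.0002
```

Request:
apply_moves([
  {"tx":0.05,"ty":0,"tz":0,"turn":0,"jaw":-1},
  {"tx":0.1,"ty":0,"tz":0,"turn":0,"jaw":-1},
])

```text
time_s: 18.73
position: [0.5503, 0.0909, 0.0109]
tool_rot: [[-0.028, 0.999, -0.017], [1.0, 0.028, 0.005], [0.006, -0.017, -1.0]]
ft_force: [1.1, -0.8, -0.6]
grip_width: 0.0001
```

Request:
apply_moves([
  {"tx":0.05,"ty":0,"tz":0,"turn":0,"jaw":-1},
  {"tx":0.1,"ty":0,"tz":0,"turn":0,"jaw":-1},
])

```text
time_s: 18.9
position: [0.5502, 0.0919, 0.0109]
tool_rot: [[-0.028, 0.999, -0.017], [1.0, 0.028, 0.005], [0.006, -0.017, -1.0]]
ft_force: [0.0, -1.2, 0.1]
grip_width: 0.0001
```

Request:
apply_moves([
  {"tx":0.05,"ty":0,"tz":0,"turn":0,"jaw":-1},
  {"tx":0.1,"ty":0,"tz":0,"turn":0,"jaw":-1},
])

```text
time_s: 19.07
position: [0.5502, 0.093, 0.0109]
tool_rot: [[-0.028, 0.999, -0.017], [1.0, 0.028, 0.005], [0.006, -0.017, -1.0]]
ft_force: [0.1, -1.2, -0.9]
grip_width: 0.0002
```

Request:
apply_moves([
  {"tx":0.05,"ty":0,"tz":0,"turn":0,"jaw":-1},
  {"tx":0.1,"ty":0,"tz":0,"turn":0,"jaw":-1},
])

```text
time_s: 19.23
position: [0.5502, 0.0941, 0.0109]
tool_rot: [[-0.028, 0.999, -0.017], [1.0, 0.028, 0.005], [0.006, -0.017, -1.0]]
ft_force: [-0.2, -1.0, -0.1]
grip_width: -0.0003
```

Request:
apply_moves([
  {"tx":0.05,"ty":0,"tz":0,"turn":0,"jaw":-1},
  {"tx":0.1,"ty":0,"tz":0,"turn":0,"jaw":-1},
])

```text
time_s: 19.4
position: [0.5502, 0.0951, 0.0109]
tool_rot: [[-0.028, 0.999, -0.017], [1.0, 0.028, 0.005], [0.006, -0.017, -1.0]]
ft_force: [-0.0, -1.6, -1.2]
grip_width: 0.0003
```

```bash
python3 - <<'E'
from h import *
delta(.551,.1,.01)
b,e=get_image('side');P=cloud('side',e)
h=cv2.cvtColor(b,cv2.COLOR_RGB2HSV);g=((h[...,0]>8)&(h[...,0]<28)&(h[...,1]>90)&(h[...,2]>110)).astype(np.uint8);k=cv2.connectedComponentsWithStats(g)
for i in range(1,k[0]):
    if 15<k[2][i,4]<200: print(k[3][i],k[2][i],np.median(P[k[1]==i],0).round(3))
# box front wall top edge: highest y-min of points at z ~.1
m=(P[...,2]>.096)&(P[...,2]<.108)&(P[...,0]>.48)&(P[...,0]<.62)&(P[...,1]>.13)&(P[...,1]<.4)
print(np.percentile(P[m],[1,3,50,97,99],axis=0).round(3))
E
```

```text
t 19.4 pos [0.5502 0.0951 0.0109] yaw 1.62 F [-0.03 -1.56 -1.18] w 0.0003 q6 -4.3 
move txyz cm [0.49 0.1  0.09] turn 0.02
[379.25471698 150.61320755] [375 144  10  14 106] [ 0.373 -0.296  0.033]
[292.22727273 221.09090909] [289 220   8   3  22] [0.554 0.115 0.064]
[[0.487 0.16  0.098]
 [0.49  0.165 0.099]
 [0.55  0.27  0.103]
 [0.611 0.359 0.106]
 [0.614 0.362 0.107]]
```

Request:
apply_moves([
  {"tx":0.05,"ty":0,"tz":0,"turn":0,"jaw":-1},
  {"tx":0.1,"ty":0,"tz":0,"turn":0,"jaw":-1},
])

```text
time_s: 19.62
position: [0.5501, 0.0962, 0.011]
tool_rot: [[-0.028, 0.999, -0.017], [1.0, 0.028, 0.005], [0.006, -0.017, -1.0]]
ft_force: [-0.2, -1.4, -0.0]
grip_width: -0.0002
```

Request:
apply_moves([
  {"tx":0.05,"ty":0,"tz":0,"turn":0,"jaw":-1},
  {"tx":0.1,"ty":0,"tz":0,"turn":0,"jaw":-1},
])

```text
time_s: 19.78
position: [0.55, 0.0973, 0.0109]
tool_rot: [[-0.028, 0.999, -0.017], [1.0, 0.028, 0.005], [0.006, -0.017, -1.0]]
ft_force: [0.1, -1.2, -1.4]
grip_width: -0.0003
```

Request:
apply_moves([
  {"tx":0.05,"ty":0,"tz":0,"turn":0,"jaw":-1},
  {"tx":0.1,"ty":0,"tz":0,"turn":0,"jaw":-1},
])

```text
time_s: 19.95
position: [0.55, 0.0984, 0.0109]
tool_rot: [[-0.028, 0.999, -0.017], [1.0, 0.028, 0.005], [0.006, -0.017, -1.0]]
ft_force: [-0.3, -1.4, -0.8]
grip_width: -0.0003
```

Request:
apply_moves([
  {"tx":0.05,"ty":0,"tz":0,"turn":0,"jaw":-1},
  {"tx":0.1,"ty":0,"tz":0,"turn":0,"jaw":-1},
])

```text
time_s: 20.12
position: [0.55, 0.0994, 0.0109]
tool_rot: [[-0.028, 0.999, -0.017], [1.0, 0.028, 0.005], [0.006, -0.017, -1.0]]
ft_force: [-0.0, -2.0, -0.3]
grip_width: 0.0002
```

Request:
apply_moves([
  {"tx":0.05,"ty":0,"tz":0,"turn":0,"jaw":-1},
  {"tx":0.1,"ty":0,"tz":0,"turn":0,"jaw":-1},
])

```text
time_s: 20.28
position: [0.55, 0.1005, 0.0109]
tool_rot: [[-0.028, 0.999, -0.017], [1.0, 0.028, 0.005], [0.006, -0.017, -1.0]]
ft_force: [-0.8, -0.6, -0.7]
grip_width: -0.0002
```

Request:
apply_moves([
  {"tx":-0.1,"ty":0,"tz":0,"turn":0,"jaw":-1},
  {"tx":-0.1,"ty":0,"tz":-0.6,"turn":0,"jaw":-1},
  {"tx":-0.1,"ty":0,"tz":-1.2,"turn":0,"jaw":-1},
  {"tx":-0.05,"ty":0,"tz":-1.2,"turn":0,"jaw":-1},
])

```text
time_s: 20.62
position: [0.551, 0.0999, 0.0245]
tool_rot: [[-0.028, 0.999, -0.015], [1.0, 0.028, 0.005], [0.006, -0.014, -1.0]]
ft_force: [0.2, 0.4, 0.5]
grip_width: 0.0003
```

Request:
apply_moves([
  {"tx":0.05,"ty":0,"tz":0,"turn":0,"jaw":-1},
  {"tx":0.1,"ty":0,"tz":0,"turn":0,"jaw":-1},
])

```text
time_s: 20.78
position: [0.5513, 0.1007, 0.025]
tool_rot: [[-0.028, 1.0, -0.013], [1.0, 0.028, 0.005], [0.005, -0.013, -1.0]]
ft_force: [-0.5, -1.8, 2.3]
grip_width: -0.0001
```

Request:
apply_moves([
  {"tx":0.05,"ty":0,"tz":0,"turn":0,"jaw":-1},
  {"tx":0.1,"ty":0,"tz":0,"turn":0,"jaw":-1},
])

```text
time_s: 20.95
position: [0.5513, 0.1016, 0.025]
tool_rot: [[-0.028, 1.0, -0.013], [1.0, 0.028, 0.005], [0.005, -0.013, -1.0]]
ft_force: [-0.3, -4.2, 2.4]
grip_width: -0.0005
```

Request:
apply_moves([
  {"tx":0.05,"ty":0,"tz":0,"turn":0,"jaw":-1},
  {"tx":0.1,"ty":0,"tz":0,"turn":0,"jaw":-1},
])

```text
time_s: 21.12
position: [0.5516, 0.1016, 0.025]
tool_rot: [[-0.029, 1.0, -0.013], [1.0, 0.029, 0.003], [0.003, -0.013, -1.0]]
ft_force: [0.6, -9.5, 1.5]
grip_width: 0.0001
```

Request:
apply_moves([
  {"tx":0.05,"ty":0,"tz":0,"turn":0,"jaw":-1},
  {"tx":0.1,"ty":0,"tz":0,"turn":0,"jaw":-1},
])

```text
time_s: 21.28
position: [0.5519, 0.1016, 0.025]
tool_rot: [[-0.029, 1.0, -0.012], [1.0, 0.029, 0.001], [0.001, -0.012, -1.0]]
ft_force: [1.1, -10.2, 0.5]
grip_width: -0.0002
```

Request:
apply_moves([
  {"tx":0.05,"ty":0,"tz":0,"turn":0,"jaw":-1},
  {"tx":0.1,"ty":0,"tz":0,"turn":0,"jaw":-1},
])

```text
time_s: 21.45
position: [0.5522, 0.1016, 0.025]
tool_rot: [[-0.029, 1.0, -0.012], [1.0, 0.029, -0.001], [-0.0, -0.012, -1.0]]
ft_force: [1.2, -10.6, 0.3]
grip_width: -0.0002
```

Contact: the motion stopped at y = 0.1016 and the force rose to about 10 N. I'll hold it briefly, then check.

Request:
apply_moves([
  {"tx":0.1,"ty":0,"tz":0,"turn":0,"jaw":-1},
  {"tx":0.1,"ty":0,"tz":0,"turn":0,"jaw":-1},
  {"tx":0.1,"ty":0,"tz":0,"turn":0,"jaw":-1},
  {"tx":0.1,"ty":0,"tz":0,"turn":0,"jaw":-1},
  {"tx":0.1,"ty":0,"tz":0,"turn":0,"jaw":-1},
])

```text
time_s: 21.87
position: [0.5526, 0.1016, 0.0251]
tool_rot: [[-0.029, 1.0, -0.011], [1.0, 0.029, -0.002], [-0.002, -0.011, -1.0]]
ft_force: [2.5, -8.9, 0.3]
grip_width: -0.0001
```

```bash
python3 - <<'E'
from h import *
s=telemetry.observe();print(s['ft_force'],s['wrist_torque'])
a,d=get_image('top');b,e=get_image('side')
o=np.zeros((600,800,3),np.uint8)
o[:,:400]=cv2.resize(b[190:310,230:310],(400,600),interpolation=2);o[:400,400:]=cv2.resize(a[120:210,150:240],(400,400),interpolation=2)
save(o,'home.png')
E
```

```text
[ 2.4897488 -8.9286227  0.2891022] [-1.32470264 -0.17222471 -0.038346  ]
```

View pics/home.png

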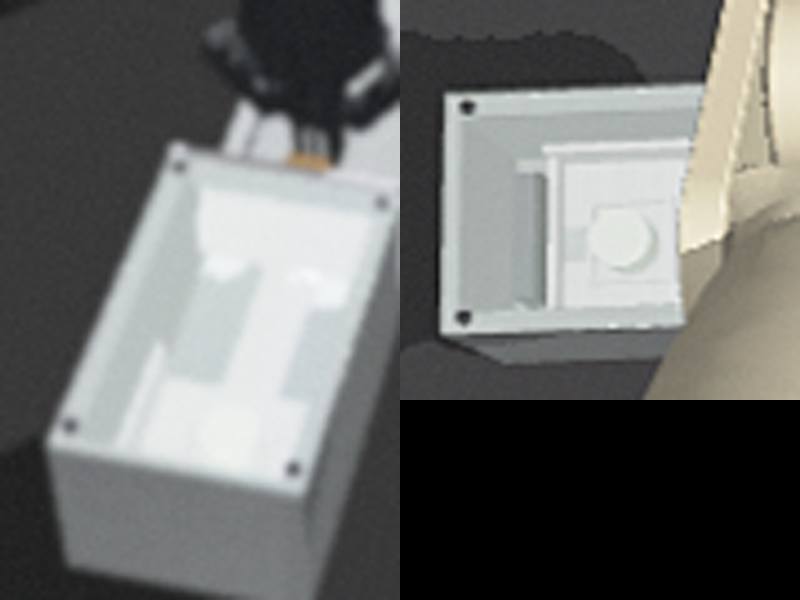

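The tray's nose is at the stop in the top view, about (203,173), with the pot upright in the pocket at about (200,173). The flap looks shut. I'll back straight off.

Request:
apply_moves([
  {"tx":-0.3,"ty":0,"tz":0,"turn":0,"jaw":-1},
  {"tx":-1,"ty":0,"tz":0,"turn":0,"jaw":-1},
  {"tx":-3,"ty":0,"tz":0,"turn":0,"jaw":-1},
  {"tx":-6,"ty":0,"tz":0,"turn":0,"jaw":-1},
  {"tx":-9,"ty":0,"tz":-2,"turn":0,"jaw":-1},
])

```text
time_s: 22.38
position: [0.5533, 0.0114, 0.0425]
tool_rot: [[-0.03, 0.999, -0.018], [1.0, 0.03, -0.001], [-0.0, -0.018, -1.0]]
ft_force: [0.4, -0.5, 0.1]
grip_width: -0.0
```

Request:
apply_moves([
  {"tx":-3,"ty":0,"tz":-3,"turn":0,"jaw":-1},
  {"tx":-6,"ty":0,"tz":-6,"turn":0,"jaw":-1},
  {"tx":-9,"ty":0,"tz":-9,"turn":0,"jaw":-1},
  {"tx":-12,"ty":0,"tz":-10,"turn":0,"jaw":-1},
  {"tx":-12,"ty":0,"tz":-10,"turn":0,"jaw":-1},
])

```text
time_s: 22.8
position: [0.56, -0.1137, 0.1454]
tool_rot: [[-0.026, 1.0, -0.012], [1.0, 0.026, -0.004], [-0.003, -0.012, -1.0]]
ft_force: [-0.2, 0.1, -0.1]
grip_width: 0.0001
```

```bash
python3 - <<'E'
from h import *
a,d=get_image('top');b,e=get_image('side')
o=np.zeros((600,800,3),np.uint8)
o[:,:400]=cv2.resize(b[190:310,230:310],(400,600),interpolation=2);o[:400,400:]=cv2.resize(a[120:210,150:240],(400,400),interpolation=2)
save(o,'final.png')
z=np.load('first.npz')
for n,im in(('now',b),('t0',z['b'])):
    k=cv2.connectedComponentsWithStats((im.min(2)>125).astype(np.uint8))
    print(n,[c.round(1).tolist() for c,s in zip(k[3],k[2]) if 320<c[0]<345 and 120<c[1]<160 and s[4]>50])
E
```

```text
now [[330.3, 130.5], [338.3, 152.1]]
t0 [[328.5, 129.7], [338.4, 152.1]]
```

```bash
python3 - <<'E'
from h import *
H=cv2.imread('pics/home.png').astype(int);F=cv2.imread('pics/final.png').astype(int)
D=np.abs(H-F).max(2);print('box interior top diff',np.percentile(D[100:320,460:670],[50,95,99]),'side interior',np.percentile(D[200:450,150:280],[50,95,99]))
b,e=get_image('side');P=cloud('side',e)
m=(P[...,2]>.004)&(P[...,2]<.03)&(abs(P[...,0]-.573)<.05)&(abs(P[...,1]+.407)<.05);print('disc',np.median(P[m],0))
h=cv2.cvtColor(b,cv2.COLOR_RGB2HSV);g=((h[...,0]>8)&(h[...,0]<28)&(h[...,1]>90)&(h[...,2]>110)).astype(np.uint8);k=cv2.connectedComponentsWithStats(g)
print([(k[3][i].round(1).tolist(),np.median(P[k[1]==i],0).round(3).tolist()) for i in range(1,k[0]) if 15<k[2][i,4]<250])
z=np.load('first.npz');print('paddle side diff',np.abs(b[255:330,310:380].astype(int)-z['b'][255:330,310:380]).max(2).mean())
s=telemetry.observe();print(s['time_s'],s['ft_force'].round(2),np.abs(s['qvel']).max());close_job()
E
```

```text
box interior top diff [1. 4. 8.] side interior [ 1.  9. 22.]
disc [ 0.56337431 -0.3981524   0.00848489]
[([280.8, 72.7], [0.843, -0.657, 0.057]), ([379.3, 150.6], [0.373, -0.295, 0.031]), ([395.1, 337.8], [0.221, 0.374, 0.018])]
paddle side diff 31.13657142857143
22.95 [-1.4   0.14 -0.57] 1.4599648738048099
the job is handed in; nothing more can be done
```

I stood the white cylinder in the tray's pocket and pushed the tray through the flap with shut jaws behind its grip. It met the stop at about 10 N and I held it there for roughly 0.7 s. I then backed off clear and handed the job in at about 23 s. No verdict is reported.

**Checks that agree:**
- The force dropped to about 1 N partway in, which suggests the flap had closed.
- When the motion stopped, the force rose to 9–10.6 N. The wrist moment pointed to contact at the fingertips, not the gripper body.
- The last picture I viewed, taken with the tray at the stop, showed the pot upright in the pocket and the flap apparently shut.
- After backing off, a comparison of the pictures showed no change inside the box.

**Checks that disagreed or stayed unsure:**
- **Tool height:** the fingertips stood about 35 mm higher than the reported TCP height implies. The first grasp closed above the piece, so I went by the pictures and the force instead.
- **Final pictures:** I had reached the picture limit, so the state after backing off was checked only by numbers.
- **Disc:** its measured position was 1–2 pixels, about 1 cm, off the start. The arm probably covers part of it there.
- **Paddle:** its image region differed from the start by a mean of 31 grey levels. I put that down to changed arm shadow or view, because nothing came near it, but I did not confirm it.
- **Arm speed:** the last reading still showed about 1.5 deg/s of joint motion, clear of everything.

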